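# Change over the brackets in a welding jig

## Robot

A 6-joint arm with a two-finger parallel gripper is mounted at the origin on the work surface. World frame = base frame: x ahead of the robot, y to its left, z up, the work surface at z = 0. Lengths are in m, angles in rad, forces in N, time in s.
With the tool pointing down it reaches from about 0.375 to 0.925 m from the base axis. Payload 5.7 kg.
Tool frame: the origin (TCP) lies at the very end of the fingers, on their centre line; the grasp point (between the pads) lies 19 mm behind it; z points along the fingers, y is the line along which they close (so a half turn about z gives the same grasp; the last joint's range is limited). The gripper opens to 88 mm and grips with 3 to 60 N. Pads are 20 mm wide; open, the fingers measure 115 mm over their backs; the gripper's body (75 mm by 178 mm) begins 61 mm behind the grasp point.
Start: joints at [-1.235, 0.359, 1.51, -0, 1.272, -0.115], TCP at [0.261, -0.54, 0.194] pointing down, gripper open.
Joint ranges: [-2.97, 2.97], [-1.01, 2.36], [0.21, 2.38], [-0.96, 4.11], [0.2, 2.71], [-2.98, 2.98]. Speed limits (rad/s): [2.39, 2.39, 3.14, 3.14, 3.14, 3.14].

## Interface

Orientations are given as [roll, pitch, yaw] about the fixed x, y, z axes, in that order (R = Rz(yaw) Ry(pitch) Rx(roll)).
In Python, from plant import robot gives the robot as it stands.
- The arm moves only by the tool step_arm, never from a script. Its argument "commands" is a list of rows, each an object of numbers: "tx", "ty", "tz": the shift along the tool's x, y, z in units of 30 mm (1.0 is 30 mm); "wx", "wy", "wz": the turn, a rotation vector about the tool's x, y, z in units of 8 degrees (1.0 is 8 degrees). In form: [{"tx": .., "ty": .., "tz": .., "wx": .., "wy": .., "wz": ..}, ...]. A call has 1 to 12 rows; each row shifts and turns the commanded pose from where the row before left it, along the tool's axes as they then stand; what a row does not reach is not made up. A row lasts 1/10 s, in which the tool goes at most 50 mm and 8.59 degrees, less where a joint would pass 70% of its speed; a pose out of reach is approached as far as the arm can. A call is refused whole if a number of a shift passes 1 or a number of a turn 1, either way. A call with a gripper value outside its range is refused whole. "fingers" is the opening, from 0 (shut) to 1 (fully open), set as the call begins (left out, the last holds). The fingers move at their own pace and stop on an object; "squeeze" is the grip in N (left out, the last holds). Time passes only in rows, so rows that do not move let the fingers close. It gives the time, the measured TCP pose, the force, the opening and the grip force at its end, in the units of the state.
- robot.get_state(): the state, without advancing time (a new reading comes with each control period).
- robot.snapshot(name): name is "scene" or "top" or "wrist"; returns (picture, depth): 384x512x3 uint8, red, green, blue; 384x512 float32, m along the optical axis (not along the pixel's ray), 0 where there is no reading.
- robot.calibration(name): a dict with "mtx" (3x3 intrinsics, pixels), "extrinsics" (4x4, takes a point from camera to world coordinates). Camera axes: x right, y down, z forward; pixel columns grow to the right and rows downward; lengths in m; the calibration is good to about 2 mm. The wrist camera is an equidistant fisheye: a pixel r from the principal point sees the ray r / f radians off the axis. A picture is of the moment at which its call begins: read the wrist's pose just before it. calibration takes no time and is no camera call; for the wrist camera it gives the pose at the moment of the call.
- robot.hand_in(): hands the job in; it is judged then, once.
The state is a dict: "time": time; "joints": joint angles; "joint_velocities": joint speeds; "joint_efforts": joint torques, N m; "tool_pos": TCP position; "ee_rot": TCP orientation; "wrist_force": force on the tool from outside, world axes, zero at the start; "moment": the same for the moment, N m; "finger_gap": finger opening in m; "grip_force": force on a finger pad.
Only numpy, scipy, OpenCV 4.12 (cv2) and the standard library are available. Lean on these libraries where they do the work, as an engineer would, in place of code of your own. Each camera call takes 0.05 s, during which the arm holds its last target. There are 200 camera calls.

## Task

Change the work in the blue welding jig: wind the handwheel anticlockwise (seen from above) until the yellow keeper bar is fully back against its stop, then lift the green painted bracket off its pins and lay it flat in the blue bin. Hang every bare steel bracket on the bench onto a pin pair of its own, both holes over both pins and the plate flat down on its seat, then wind the handwheel clockwise until its yellow end points at the red mark, so the keeper covers the brackets; leave the bottle, magnet and tape roll alone.

Things in the scene. Friction and masses are not known exactly. Their poses are not given: they have to be found in the camera images.
- wheel (a joint): jig handwheel, vertical axis, rad: grows anticlockwise seen from above. Stops at 0 and 5.0; at 0.6 the yellow end points at the red mark (jig +x) and the keeper covers the brackets' far ends; at 5.0 the keeper is fully back. Geared to the keeper, 6 mm per rad. Needs about 0.15 N m, stays where left. Starts at 0 to 1.1
- wheel_grip (a point): on the handwheel's axis, 79 mm above the bench, at the height to grip: a straight grip bar 76 mm long and 14 mm wide runs across the wheel along this point's x, 62 to 90 mm above the bench, its yellow end at +x; z up. The rim, 102 mm outer diameter, lies below the bar, top 62 mm above the bench
- mark (a point): top of the red mark, a post 18 x 8 mm, 60 mm above the bench, 66 mm from the wheel's axis, outside its rim
- keeper_edge (a point): middle of the upper front edge (robot side) of the yellow keeper bar, 230 mm long, 30 mm deep, 30 to 40 mm above the bench; slides along jig x. Wheel at the mark: edge 41 mm beyond the seats' middle line, 9 mm over the brackets' far ends and 4 mm above them; fully back: 67 mm. Brackets under it cannot be lifted off or hung
- jig: blue jig fixed to the bench, 240 mm wide; origin on the bench under the middle of the three pin pairs, which lie side by side 75 mm apart along y (which number is where varies); x away from the robot towards the handwheel, whose axis is at x = 145 mm; z up
- seat1 (a point): seat 1: midway between a pair of upright brass pins, on the flat top where a bracket's underside rests, 20 mm above the bench. x from pin to pin, away from the robot; z up. Pins at x = -30 and +30 mm: 9 mm diameter for 14 mm, then tapering to a 4 mm tip 22 mm above the seat. Any bracket fits any pair, either way round
- seat2 (a point): seat 2: midway between a pair of upright brass pins, on the flat top where a bracket's underside rests, 20 mm above the bench. x from pin to pin, away from the robot; z up. Pins at x = -30 and +30 mm: 9 mm diameter for 14 mm, then tapering to a 4 mm tip 22 mm above the seat. Any bracket fits any pair, either way round
- seat3 (a point): seat 3: midway between a pair of upright brass pins, on the flat top where a bracket's underside rests, 20 mm above the bench. x from pin to pin, away from the robot; z up. Pins at x = -30 and +30 mm: 9 mm diameter for 14 mm, then tapering to a 4 mm tip 22 mm above the seat. Any bracket fits any pair, either way round
- bracket1: Bare steel bracket, 0.32 kg: plate 100 x 56 x 6 mm, two 12 mm through holes on its long centre line at x = -30 and +30 mm; upright lug on its middle, 36 mm along x, 10 mm thick (pinch it across that), top 46 mm above the underside. Origin: centre of underside; x along the hole line, z up. Half-turn symmetric. Lies flat on the bench at the start. One of two or three; absent if None
- bracket2: Bare steel bracket, 0.32 kg: plate 100 x 56 x 6 mm, two 12 mm through holes on its long centre line at x = -30 and +30 mm; upright lug on its middle, 36 mm along x, 10 mm thick (pinch it across that), top 46 mm above the underside. Origin: centre of underside; x along the hole line, z up. Half-turn symmetric. Lies flat on the bench at the start. One of two or three; absent if None
- bracket3: Bare steel bracket, 0.32 kg: plate 100 x 56 x 6 mm, two 12 mm through holes on its long centre line at x = -30 and +30 mm; upright lug on its middle, 36 mm along x, 10 mm thick (pinch it across that), top 46 mm above the underside. Origin: centre of underside; x along the hole line, z up. Half-turn symmetric. Lies flat on the bench at the start. One of two or three; absent if None
- painted: finished, green painted steel bracket, 0.32 kg: plate 100 x 56 x 6 mm, two 12 mm through holes on its long centre line at x = -30 and +30 mm; upright lug on its middle, 36 mm along x, 10 mm thick (pinch it across that), top 46 mm above the underside. Origin: centre of underside; x along the hole line, z up. Half-turn symmetric. Hangs on one pin pair under the keeper at the start
- bin: open blue plastic bin on the bench, 170 x 125 mm outside, 45 mm high, walls and floor 4 mm, does not slide. Origin: centre of its underside; x along the long side, z up
- spray: bystander: white bottle, 60 mm diameter, about 130 mm high, standing; origin at its foot
- magnet: bystander: red square welding magnet 70 x 70 x 18 mm, lying; origin at its underside
- tape: bystander: yellow roll of tape, 90 mm diameter, 24 mm high, lying; origin at its underside
Mind the look-alikes: they are no part of the job. What is shaped like the bracket1 but black or brown is not meant.

How it is judged:
By the outcome, as a careful person would: the job done as asked, in the order asked, and still so for the second after the job is handed in, with the robot touching nothing.
Of bracket1, bracket2, bracket3 only 2 to 3 are there at a start; the rules pass over those that are not, and their reading is None.
At some moment in a run one of bracket1, bracket2, bracket3 may be knocked a few centimetres aside while the robot is not near it.
It also fails if it takes over 210 s, if anything falls off the work surface, if the arm or the gripper's body presses on something with over 40 N, if the wrist force passes 120 N, or if a joint passes its speed limit or range.

## Working session

There is one attempt and no reset: what is moved stays moved. The work goes in short steps, Python scripts to look and compute and a tool call to move; the robot and the scene stay as the last step left them, time stands still between calls to the robot, and variables do not carry over. Pictures are saved under pics/ and viewed, at most 14 in all, crops included, and the job is handed in when it is done.

Besides the shell and the picture viewer there is one more tool, called after "Call:" as a command line: name --argument value ..., lists and objects as JSON in quotes. step_arm: Moves the arm, as the interface text tells. Its arguments: {"type":"object","properties":{"commands":{"type":"array"},"fingers":{"type":"number"},"squeeze":{"type":"number"}},"required":["commands"]}

```bash
mkdir -p pics; ls; cat > h.py <<'E'
import numpy as np, cv2
from plant import robot
def snap(name,fn=None):
    p,d=robot.snapshot(name)
    if fn: cv2.imwrite('pics/'+fn+'.png',cv2.cvtColor(p,cv2.COLOR_RGB2BGR))
    return p,d
def onplane(name,uv,z,c=None):
    c=c or robot.calibration(name); K=np.array(c['mtx']);T=np.array(c['extrinsics'])
    uv=np.atleast_2d(uv).astype(float)
    r=np.c_[uv,np.ones(len(uv))]@np.linalg.inv(K).T@T[:3,:3].T
    o=T[:3,3]; return o+r*((z-o[2])/r[:,2])[:,None]
def cloud(name,d):
    c=robot.calibration(name);K=np.array(c['mtx']);T=np.array(c['extrinsics'])
    v,u=np.mgrid[:d.shape[0],:d.shape[1]]
    P=np.stack([(u-K[0,2])/K[0,0]*d,(v-K[1,2])/K[1,1]*d,d],-1)
    return P@T[:3,:3].T+T[:3,3]
E
python3 - <<'E'
from h import *
np.set_printoptions(precision=4,suppress=True)
for n in('scene','top'):
    p,d=snap(n,n+'0'); np.savez('/tmp/'+n,p=p,d=d); c=robot.calibration(n); print(n,c)
print(robot.get_state())
a=cv2.imread('pics/top0.png');cv2.imwrite('pics/top0b.png',cv2.resize(a,(800,600)))
E
```

```text
pics
scene {'mtx': array([[455.0213,   0.    , 256.7753],
       [  0.    , 455.0213, 183.7887],
       [  0.    ,   0.    ,   1.    ]]), 'extrinsics': array([[ 0.4201,  0.6492, -0.6341,  1.4627],
       [ 0.9073, -0.3158,  0.2778, -0.3863],
       [-0.0199, -0.692 , -0.7216,  1.1251],
       [ 0.    ,  0.    ,  0.    ,  1.    ]])}
top {'mtx': array([[359.0803,   0.    , 255.4595],
       [  0.    , 359.0803, 191.252 ],
       [  0.    ,   0.    ,   1.    ]]), 'extrinsics': array([[-0.006 , -0.9889,  0.1488,  0.4057],
       [-0.9999,  0.0043, -0.0121,  0.0049],
       [ 0.0114, -0.1488, -0.9888,  1.0166],
       [ 0.    ,  0.    ,  0.    ,  1.    ]])}
{'time': 0.1, 'joints': array([-1.2351,  0.3594,  1.5113,  0.    ,  1.2725, -0.1151]), 'joint_velocities': array([-0.0002, -0.0009, -0.0022,  0.0004, -0.0006,  0.0018]), 'joint_efforts': array([ -0.    , -51.6354, -27.1407,   0.0677,   0.0276,  -0.    ]), 'tool_pos': array([ 0.2612, -0.5394,  0.1937]), 'ee_rot': array([-3.14  , -0.0002,  0.4508]), 'wrist_force': array([ 0.7651,  0.4572, -0.3189]), 'moment': array([0.0329, 0.0448, 0.0115]), 'grip_force': 0.0, 'finger_gap': 0.08799006131511929}
```

View pics/top0b.png

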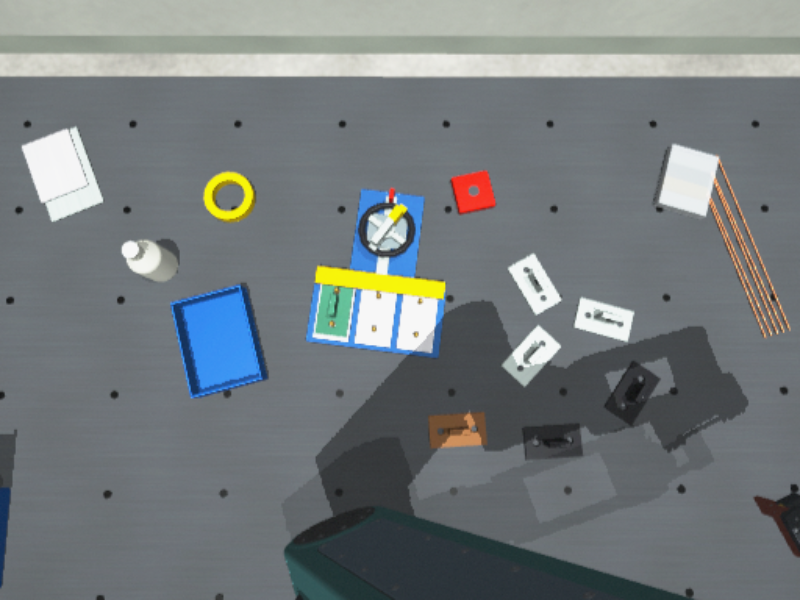

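View pics/scene0.png

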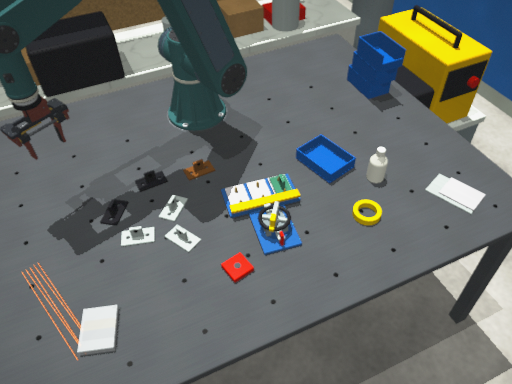

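The three bare brackets are at (535,283), (604,319) and (531,355) in the 800-px top view. The look-alikes to leave alone are brown (457,430), black (553,441) and black (632,393). The painted bracket is on the left seat at (333,310), the wheel at (386,230), the mark at (391,195) and the bin at (219,340).

```bash
cat >> h.py <<'E'
def masks(p):
    h=cv2.cvtColor(p,cv2.COLOR_RGB2HSV); H,S,V=[h[...,i].astype(int) for i in range(3)]
    return dict(yellow=(abs(H-28)<6)&(S>150)&(V>100),blue=(abs(H-108)<10)&(S>140)&(V>60),red=((H<6)|(H>174))&(S>180)&(V>100),
      green=(abs(H-75)<20)&(S>90)&(V>50),white=(S<40)&(V>120),dark=(V<45))
def blobs(m,amin=40):
    n,l,s,c=cv2.connectedComponentsWithStats(m.astype(np.uint8),connectivity=8)
    return [(l==i,s[i],c[i]) for i in range(1,n) if s[i,4]>=amin]
def rect(name,m,z,c=None):
    cs,_=cv2.findContours(m.astype(np.uint8),cv2.RETR_EXTERNAL,cv2.CHAIN_APPROX_NONE)
    k=max(cs,key=len)[:,0,:]; W=onplane(name,k,z,c)[:,:2]
    (x,y),(a,b),t=cv2.minAreaRect((W*1000).astype(np.float32))
    if a<b: a,b=b,a; t+=90
    return np.array([x,y,a,b,(t+90)%180-90])
E
python3 - <<'E'
from h import *
np.set_printoptions(precision=1,suppress=True)
f=np.load('/tmp/top.npz');p,d=f['p'],f['d'];M=masks(p);C=cloud('top',d)*1000
zs={'yellow':.04,'blue':.045,'red':.018,'green':.026,'white':.006}
for k,z in zs.items():
  for m,s,c in blobs(M[k]):
    if c[1]>300 or c[1]<75: continue
    P=C[m&(d>0)]
    print(k,s[:5],c,'z med',np.median(P[:,2]),'p10-90',np.percentile(P[:,2],[5,95]),'rect',rect('top',m,z),'cl',np.median(P[:,:2],0))
bl=C[150:170,190:200];print('bench z',np.median(bl[...,2]),bl[...,2].std())
a=cv2.imread('pics/top0.png');cv2.imwrite('pics/jig.png',cv2.resize(a[115:235,190:420],None,fx=3.4,fy=3.4,interpolation=cv2.INTER_CUBIC))
E
```

```text
yellow [130 110  33  32 558] [146.4 125.7] z med 22.79915585969289 p10-90 [ 4.4 26.3] rect [741.  298.1  93.3  88.   47. ] cl [747.7 305.6]
yellow [249 131  11  12  77] [254.  135.7] z med 89.08519682376625 p10-90 [62.4 92.3] rect [711.4  -3.3  32.1  21.2 -39.1] cl [697.2  -3.5]
yellow [202 170  83  21 894] [242.6 180.2] z med 39.49488070375607 p10-90 [35.9 42.2] rect [583.8  27.7 229.1  31.7  82.5] cl [584.1  29.8]
blue [224 121  25  53 474] [233.4 148.4] z med 11.676068793905259 p10-90 [ 8.6 15. ] rect [677.   47.7 147.8  48.7  -8.9] cl [662.3  56.7]
blue [248 124  24  53 532] [261.3 152.2] z med 11.680103570723688 p10-90 [ 8.6 15.2] rect [668.4 -19.5 148.4  51.5  -5.9] cl [652.3 -27.6]
blue [ 109  182   62   73 3163] [139.2 217.9] z med 4.656242360007834 p10-90 [ 1.  44.5] rect [482.2 306.8 173.4 133.5  15. ] cl [483.4 318.6]
blue [196 182  89  47 705] [240.5 209.3] z med 11.72847661160259 p10-90 [ 8.7 14.9] rect [517.2  34.8 230.9 106.1  82.6] cl [500.9  30.6]
red [289 110  28  27 512] [302.4 122.6] z med 17.312680059218266 p10-90 [14.2 20.5] rect [ 756.9 -144.9   69.8   69.4  -7
[... 3861 characters left out ...]
 371.8 -649.9   56.3   48.7  -86.6] cl [ 377.4 -649.4]
white [372 273  11  11  60] [375.4 278.3] z med -0.5621532758448566 p10-90 [-3.3  2.2] rect [ 316.4 -338.2   26.3   24.9  -65.1] cl [ 311.2 -338.3]
white [449 272  51  18 431] [472.8 280.8] z med -0.45986138505893503 p10-90 [-3.4  2.5] rect [ 305.9 -610.2  138.    45.8   89.6] cl [ 304.  -611.1]
white [ 269  285   66   30 1056] [295.8 298.6] z med -0.4050174484127034 p10-90 [-3.3  2.7] rect [ 265.3 -130.7  183.1   70.6  -81.4] cl [ 259.5 -114.1]
white [468 294  23  10  73] [480.3 297.8] z med -0.30068074299927083 p10-90 [-3.4  2.8] rect [ 256.2 -619.5   62.    23.   -85. ] cl [ 258.2 -628.6]
bench z -0.3749288706533793 101.19999556774087
```

View pics/jig.png

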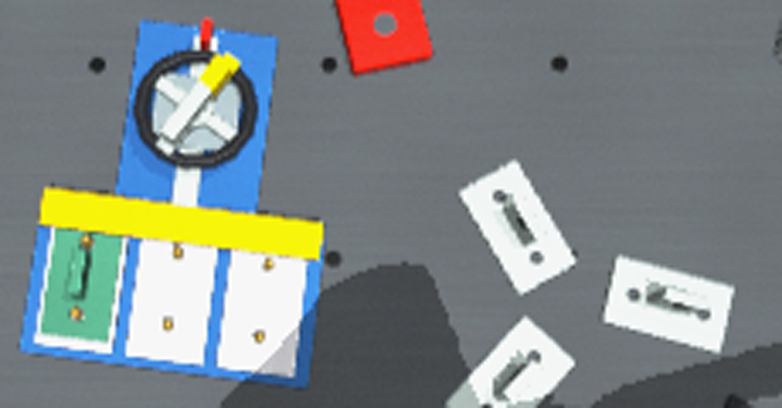

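```bash
python3 - <<'E'
from h import *
np.set_printoptions(precision=1,suppress=True)
f=np.load('/tmp/top.npz');p,d=f['p'],f['d'];C=cloud('top',d)*1000
h=cv2.cvtColor(p,cv2.COLOR_RGB2HSV).astype(int)
for m,s,c in blobs((h[...,1]<45)&(h[...,2]>150),150):
    if 300<c[0]<420 and 150<c[1]<260: print('br',s,rect('top',m,.006),np.median(C[m],0))
g=(abs(h[...,0]-20)<8)&(h[...,1]>90)&(h[...,2]>70)
for m,s,c in blobs(g,2):
    if 195<c[0]<290 and 175<c[1]<235: print('pin',s[4],c,onplane('top',c,.040)*1e3, 'depth',C[m][:,2].max())
# grip bar: high points near the wheel
m=(C[...,2]>80)&(C[...,2]<100)&(np.hypot(C[...,0]-668,C[...,1]-17)<60)&(d>0)
Y=m&masks(p)['yellow'];print('bar',m.sum(),rect('top',m,.09),'yellow c',onplane('top',np.argwhere(Y)[:,::-1].mean(0),.09)*1e3)
m=masks(p)['red']
for mm,s,c in blobs(m,3):
    if 240<c[0]<262 and c[1]<140: print('mark',s,c,onplane('top',c,.06)*1e3)
g=masks(p)['green'];G=g&(C[...,2]>60);print('green lug',G.sum(),C[G].mean(0))
# rim
m=(masks(p)['dark'])&(np.hypot(C[...,0]-668,C[...,1]-17)<70);(c)=cv2.minEnclosingCircle(np.argwhere(m)[:,::-1].astype(np.float32));print('rim',onplane('top',c[0],.062)*1e3)
m=masks(p)['yellow']
for mm,s,c in blobs(m,500):
    if s[2]>60:
        K=cv2.findContours(mm.astype(np.uint8),0,2)[0][0][:,0]; print('keeper corners',cv2.boxPoints(cv2.minAreaRect((onplane('top',K,.04)[:,:2]*1e3).astype(np.float32))))
E
```

```text
br [325 162  35  40 637] [ 585.4 -255.2  102.2   57.2   29. ] [ 582.2 -253.7    5.5]
br [367 190  39  29 690] [ 519.8 -379.2  101.9   59.8   74.3] [ 517.7 -377.4    5.3]
br [322 208  37  39 656] [ 455.5 -244.3  101.    57.4  -45.3] [ 454.9 -242.7    5.7]
pin 4 [250.5 176. ] [[595.4   6.3  40. ]] depth 42.21417961091767
pin 2 [258.5 177. ] [[592.5 -15.8  40. ]] depth 10.125964539936527
pin 3 [201. 179.] [[587.5 143.   40. ]] depth 40.741309213433
pin 2 [266.5 178. ] [[589.6 -37.9  40. ]] depth 0.17288828873351925
pin 5 [273.  178.6] [[587.8 -55.9  40. ]] depth 2.506043201846442
pin 6 [280.5 179.5] [[585.2 -76.6  40. ]] depth 2.4888834173659724
pin 2 [205.5 181. ] [[581.8 130.5  40. ]] depth 37.16247689600649
pin 2 [220.5 183. ] [[576.   89.1  40. ]] depth 39.54260865185133
pin 8 [215.  185.5] [[569.1 104.2  40. ]] depth 45.160529192887935
pin 3 [229. 184.] [[573.2  65.7  40. ]] depth 40.998734952401804
pin 2 [237.5 185. ] [[570.3  42.3  40. ]] depth 39.00363153106257
pin 2 [241.5 186. ] [[567.4  31.2  40. ]] depth 34.12791627180445
pin 2 [252.5 187. ] [[564.5   1.   40. ]] depth 41.03936364399197
pin 7 [241.7 189. ] [[559.1  30.7  40. ]] depth 42.347258442955614
pin 5 [268.6 192.2] [[549.8 -43.3  40. ]] depth 41.77760525119511
pin 8 [212.1 206.9] [[510.  111.4  40. ]] depth 44.34205956135673
pin 6 [238.8 210.2] [[500.7  38.5  40. ]] depth 40.78298037902384
pin 5 [265.8 213.6] [[490.9 -34.9  40. ]] depth 41.30554525818919
bar 163 [673.3  14.5  77.7  15.8 -36.6] yellow c [[694.3  -0.9  90. ]]
mark [249 121   3   8  20] [250.  124.5] [[736.8   7.1  60. ]]
green lug 2146 [258.    3.1 492.4]
rim [[714.6   8.6  62. ]]
keeper corners [[553.2 -83.8]
 [584.6 -88. ]
 [614.4 139.2]
 [583.  143.3]]
```

```bash
cat >> h.py <<'E'
from scipy.spatial.transform import Rotation as Rn
def go(x,y,z,yawdeg):
    s=robot.get_state();p=np.array(s['tool_pos']);R=Rn.from_euler('xyz',s['ee_rot'])
    G=Rn.from_euler('xyz',[np.pi,0,np.radians(yawdeg)])
    w=np.degrees((R.inv()*G).as_rotvec())/8
    t=G.inv().apply(np.array([x,y,z])/1000-p)/.03
    j=s['joints']; print('t=%.1f'%s['time'],'p',np.round(p*1e3,1),'yaw %.2f'%np.degrees(s['ee_rot'][2]),'j1,j6',np.round([j[0],j[5]],2),'gap %.1f grip %.1f'%(s['finger_gap']*1e3,s['grip_force']),'F',np.round(s['wrist_force'],1))
    print('  turn units',np.round(w,3),' then shift units (tool after turn)',np.round(t,3))
E
python3 -c "
from h import *
go(674,15,200,-36.5)"
```

```text
t=0.1 p [ 261.2 -539.4  193.7] yaw 25.83 j1,j6 [-1.24 -0.12] gap 88.0 grip 0.0 F [ 0.8  0.5 -0.3]
  turn units [-1.100e-02  5.000e-03  7.791e+00]  then shift units (tool after turn) [  0.069 -23.041  -0.209]
```

Call:
step_arm --commands '[{"wz":0.98,"ty":0},{"wz":0.98},{"wz":0.98},{"wz":0.98},{"wz":0.98},{"wz":0.98},{"wz":0.98},{"wz":0.93},{"ty":-1},{"ty":-1},{"ty":-1},{"ty":-1}]' --fingers 0.45 --squeeze 40

```text
schema error: expected keys tx, ty, tz, wx, wy, wz
```

Call:
step_arm --commands '[{"ty":-1},{"ty":-1},{"ty":-1},{"ty":-1},{"ty":-1},{"ty":-1},{"ty":-1},{"ty":-1},{"ty":-1},{"ty":-1},{"ty":-1},{"ty":-1}]'

```text
schema error: expected keys tx, ty, tz, wx, wy, wz
```

Call:
step_arm --commands '[{"ty":-1},{"ty":-1},{"ty":-1},{"ty":-1},{"ty":-1},{"ty":-1},{"ty":-1},{},{}]'

```text
schema error: expected keys tx, ty, tz, wx, wy, wz
```

```bash
python3 - <<'E'
from h import *
np.set_printoptions(precision=4,suppress=True)
c=robot.calibration('wrist');print(c)
p,d=snap('wrist','w0');np.savez('/tmp/w0',p=p,d=d,K=c['mtx'],T=c['extrinsics'])
go(674,15,200,-36.5)
E
```

```text
{'mtx': array([[297.3186,   0.    , 253.2088],
       [  0.    , 297.3186, 191.4612],
       [  0.    ,   0.    ,   1.    ]]), 'extrinsics': array([[ 0.4363, -0.8688, -0.234 ,  0.3249],
       [-0.8998, -0.4218, -0.1117, -0.5078],
       [-0.0017,  0.2593, -0.9658,  0.3832],
       [ 0.    ,  0.    ,  0.    ,  1.    ]])}
t=0.1 p [ 261.2 -539.5  193.8] yaw 25.83 j1,j6 [-1.24 -0.12] gap 87.7 grip 0.0 F [-0.2 -0.1 -0.5]
  turn units [-0.01   0.004  7.791]  then shift units (tool after turn) [  0.066 -23.043  -0.206]
```

View pics/w0.png

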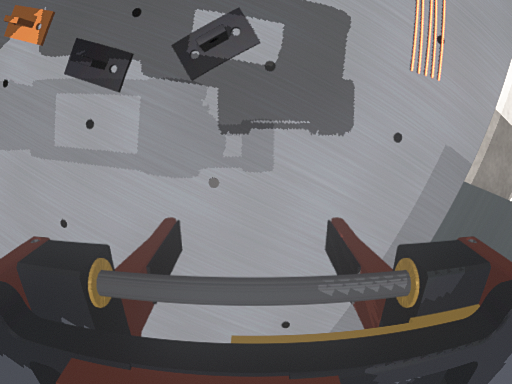

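The rows need all six keys, so nothing moved. The wrist picture only shows the two black look-alikes at (98,65) and (215,43) and the brown one.

Call:
step_arm --commands '[{"tx":0,"ty":0,"tz":0,"wx":0,"wy":0,"wz":0.98},{"tx":0,"ty":0,"tz":0,"wx":0,"wy":0,"wz":0.98},{"tx":0,"ty":0,"tz":0,"wx":0,"wy":0,"wz":0.98},{"tx":0,"ty":0,"tz":0,"wx":0,"wy":0,"wz":0.98},{"tx":0,"ty":0,"tz":0,"wx":0,"wy":0,"wz":0.98},{"tx":0,"ty":0,"tz":0,"wx":0,"wy":0,"wz":0.98},{"tx":0,"ty":0,"tz":0,"wx":0,"wy":0,"wz":0.98},{"tx":0,"ty":0,"tz":0,"wx":0,"wy":0,"wz":0.93},{"tx":0,"ty":-1,"tz":0,"wx":0,"wy":0,"wz":0},{"tx":0,"ty":-1,"tz":0,"wx":0,"wy":0,"wz":0},{"tx":0,"ty":-1,"tz":0,"wx":0,"wy":0,"wz":0},{"tx":0,"ty":-1,"tz":0,"wx":0,"wy":0,"wz":0}]' --fingers 0.45 --squeeze 40

```text
time: 1.35
tool_pos: [0.3331, -0.4424, 0.1941]
ee_rot: [-3.141, 0.001, -0.637]
wrist_force: [0.1, 0.1, 0.3]
finger_gap: 0.0397
grip_force: 0.0
```

Call:
step_arm --commands '[{"tx":0,"ty":-1,"tz":0,"wx":0,"wy":0,"wz":0},{"tx":0,"ty":-1,"tz":0,"wx":0,"wy":0,"wz":0},{"tx":0,"ty":-1,"tz":0,"wx":0,"wy":0,"wz":0},{"tx":0,"ty":-1,"tz":0,"wx":0,"wy":0,"wz":0},{"tx":0,"ty":-1,"tz":0,"wx":0,"wy":0,"wz":0},{"tx":0,"ty":-1,"tz":0,"wx":0,"wy":0,"wz":0},{"tx":0,"ty":-1,"tz":0,"wx":0,"wy":0,"wz":0},{"tx":0,"ty":-1,"tz":0,"wx":0,"wy":0,"wz":0},{"tx":0,"ty":-1,"tz":0,"wx":0,"wy":0,"wz":0},{"tx":0,"ty":-1,"tz":0,"wx":0,"wy":0,"wz":0},{"tx":0,"ty":-1,"tz":0,"wx":0,"wy":0,"wz":0},{"tx":0,"ty":-1,"tz":0,"wx":0,"wy":0,"wz":0}]'

```text
time: 2.55
tool_pos: [0.5472, -0.153, 0.1942]
ee_rot: [3.141, 0.001, -0.637]
wrist_force: [0.2, -0.3, -0.5]
finger_gap: 0.0396
grip_force: 0.0
```

Call:
step_arm --commands '[{"tx":0,"ty":-1,"tz":0,"wx":0,"wy":0,"wz":0},{"tx":0,"ty":-1,"tz":0,"wx":0,"wy":0,"wz":0},{"tx":0,"ty":-1,"tz":0,"wx":0,"wy":0,"wz":0},{"tx":0,"ty":-1,"tz":0,"wx":0,"wy":0,"wz":0},{"tx":0,"ty":-1,"tz":0,"wx":0,"wy":0,"wz":0},{"tx":0,"ty":-1,"tz":0,"wx":0,"wy":0,"wz":0},{"tx":0,"ty":-1,"tz":0,"wx":0,"wy":0,"wz":0},{"tx":0,"ty":0,"tz":0,"wx":0,"wy":0,"wz":0},{"tx":0,"ty":0,"tz":0,"wx":0,"wy":0,"wz":0}]'

```text
time: 3.45
tool_pos: [0.6714, 0.0151, 0.1938]
ee_rot: [3.141, 0.001, -0.636]
wrist_force: [-0.9, 0.3, -0.8]
finger_gap: 0.0399
grip_force: 0.0
```

```bash
python3 - <<'E'
from h import *
c=robot.calibration('wrist')
p,d=snap('wrist','w1');np.savez('/tmp/w1',p=p,d=d,K=c['mtx'],T=c['extrinsics'])
go(674,15,200,-36.5)
E
```

```text
t=3.5 p [671.   14.4 193.9] yaw -36.47 j1,j6 [-0.08  2.13] gap 39.5 grip 0.0 F [-0.3  0.1 -0.3]
  turn units [0.008 0.007 0.004]  then shift units (tool after turn) [ 0.067 -0.076 -0.202]
```

View pics/w1.png

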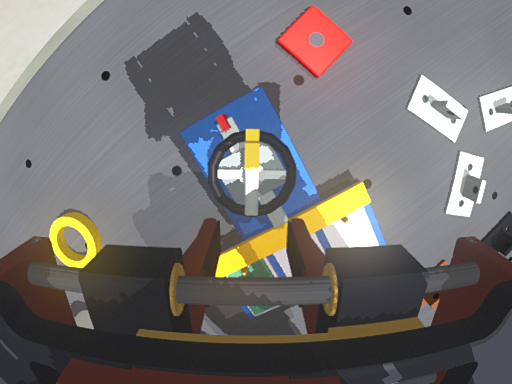

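The bar stands upright in the picture at column 252, rows 130–215, with its yellow end on top, so it lines up with the tool. Next I'll cast its outline to z = 0.09.

```bash
cat >> h.py <<'E'
def fish(K,T,uv,z):
    uv=np.atleast_2d(uv).astype(float); q=(uv-[K[0,2],K[1,2]]); r=np.hypot(*q.T)+1e-9; a=r/K[0,0]
    v=np.c_[q/r[:,None]*np.sin(a)[:,None],np.cos(a)]@T[:3,:3].T; o=T[:3,3]
    return (o+v*((z-o[2])/v[:,2])[:,None])*1e3
def wcloud(d,K,T):
    v,u=np.mgrid[:d.shape[0],:d.shape[1]]; q=np.stack([u-K[0,2],v-K[1,2]],-1); r=np.hypot(q[...,0],q[...,1])+1e-9; a=r/K[0,0]
    P=np.concatenate([q/r[...,None]*(np.tan(a)*d)[...,None],d[...,None]],-1)
    return (P@T[:3,:3].T+T[:3,3])*1e3
def wsnap(fn):
    c=robot.calibration('wrist');p,d=snap('wrist',fn);K,T=np.array(c['mtx']),np.array(c['extrinsics'])
    np.savez('/tmp/'+fn,p=p,d=d,K=K,T=T);return p,d,K,T
def wrect(m,K,T,z):
    cs=cv2.findContours(m.astype(np.uint8),0,1)[0]
    W=fish(K,T,max(cs,key=len)[:,0],z)[:,:2].astype(np.float32);(x,y),(a,b),t=cv2.minAreaRect(W)
    if a<b:a,b=b,a;t+=90
    return np.array([x,y,a,b,(t+90)%180-90])
E
python3 - <<'E'
from h import *
np.set_printoptions(precision=1,suppress=True)
f=np.load('/tmp/w1.npz');p,d,K,T=f['p'],f['d'],f['K'],f['T']
C=wcloud(d,K,T)
m=(C[...,2]>78)&(C[...,2]<102)&(np.hypot(C[...,0]-672,C[...,1]-15)<60)
m=max(blobs(m),key=lambda b:b[1][4])[0]
print('bar z',np.median(C[m][:,2]),wrect(m,K,T,.09))
Y=[b for b in blobs(masks(p)['yellow']) if b[2][0]>200 and b[2][1]<180]
for b in Y: print('yellow',b[1],fish(K,T,b[2],.09))
dk=[b for b in blobs(masks(p)['dark']) if 230<b[2][0]<270 and b[2][1]<200]
for b in dk: print('rim',b[1],wrect(b[0],K,T,.062))
for b in blobs(masks(p)['red']): print('red',b[1],b[2],fish(K,T,b[2],.06 if b[1][4]<300 else .018))
h=cv2.cvtColor(p,cv2.COLOR_RGB2HSV).astype(int)
for b in blobs((h[...,1]<40)&(h[...,2]>200),200):
    print('w',b[1],b[2],wrect(b[0],K,T,.006))
E
```

```text
bar z 89.2589169145131 [675.5  14.5  76.1  14.1 -36.7]
yellow [246 129  13  12 148] [[712.  -12.4  90. ]]
yellow [245 143  14  25 344] [[696.   -0.1  90. ]]
red [278   6  74  71 365] [308.1  44.7] [[ 759.  -132.3   18. ]]
red [216 115  14  16 112] [222.7 121.6] [[740.6   5.8  60. ]]
w [   0    0   87  104 4226] [27.5 33. ] [1045.2  191.5  205.6  177.6   37.2]
w [ 408   75   60   68 1757] [436.9 108.4] [ 586.1 -254.5  101.2   57.2   28.9]
w [480  87  32  45 816] [495.4 108.5] [ 521.9 -371.7   88.    57.3   74.2]
w [219 144  22  23 255] [231.6 158.2] [703.3  30.2  28.5  27.2 -36.7]
w [ 446  151   38   66 1109] [463.4 184. ] [ 455.1 -243.1  101.    57.4  -43.8]
w [245 165  40  30 499] [258.2 177.4] [660.   13.6  59.3  30.1  81.7]
w [218 167  25  18 290] [229.8 175.2] [680.9  45.8  32.4  20.8  58.2]
w [ 322  206   57   42 1451] [351.5 230.9] [508.5 -39.9  71.   66.   -7.5]
w [273 247  18  30 241] [282.8 260.4] [536.5  64.6  48.1  18.6 -24.2]
```

Call:
step_arm --commands '[{"tx":0.12,"ty":-0.09,"tz":0,"wx":0,"wy":0,"wz":0},{"tx":0,"ty":0,"tz":0.9,"wx":0,"wy":0,"wz":0},{"tx":0,"ty":0,"tz":0.9,"wx":0,"wy":0,"wz":0},{"tx":0,"ty":0,"tz":0.9,"wx":0,"wy":0,"wz":0},{"tx":0,"ty":0,"tz":0.8,"wx":0,"wy":0,"wz":0},{"tx":0,"ty":0,"tz":0.5,"wx":0,"wy":0,"wz":0},{"tx":0,"ty":0,"tz":0.3,"wx":0,"wy":0,"wz":0},{"tx":0,"ty":0,"tz":0,"wx":0,"wy":0,"wz":0},{"tx":0,"ty":0,"tz":0,"wx":0,"wy":0,"wz":0}]'

```text
time: 4.4
tool_pos: [0.677, 0.0145, 0.0664]
ee_rot: [-3.141, -0.001, -0.637]
wrist_force: [-0.5, 0.2, 0.2]
finger_gap: 0.04
grip_force: 0.0
```

Call:
step_arm --commands '[{"tx":0,"ty":0,"tz":0,"wx":0,"wy":0,"wz":0},{"tx":0,"ty":0,"tz":0,"wx":0,"wy":0,"wz":0},{"tx":0,"ty":0,"tz":0,"wx":0,"wy":0,"wz":0},{"tx":0,"ty":0,"tz":0,"wx":0,"wy":0,"wz":0},{"tx":0,"ty":0,"tz":0,"wx":0,"wy":0,"wz":0}]' --fingers 0 --squeeze 40

```text
time: 4.9
tool_pos: [0.6763, 0.0148, 0.0657]
ee_rot: [-3.141, -0.0, -0.637]
wrist_force: [0.5, 0.4, 0.4]
finger_gap: 0.003
grip_force: 0.0
```

```bash
python3 -c "
from h import *
go(675.5,14.5,64,-36.5)"
```

```text
t=4.9 p [676.3  14.8  65.7] yaw -36.49 j1,j6 [-0.08  2.13] gap 3.0 grip 0.0 F [0.5 0.4 0.4]
  turn units [-0.001 -0.001  0.002]  then shift units (tool after turn) [-0.016  0.023  0.055]
```

```bash
python3 - <<'E'
from h import *
p,d,K,T=wsnap('w2')
s=robot.get_state();print(s['finger_gap'],s['grip_force'])
E
```

```text
0.0010968726098354105 0.0
```

View pics/w2.png

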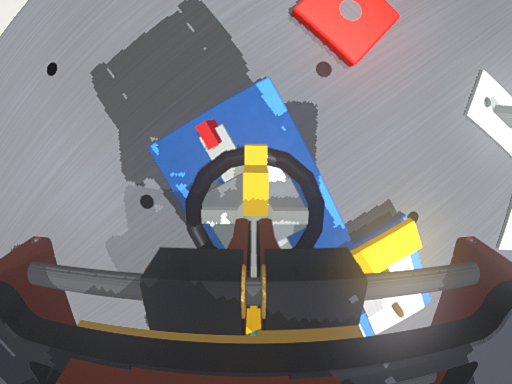

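```bash
python3 - <<'E'
from h import *
np.set_printoptions(precision=1,suppress=True)
f=np.load('/tmp/w2.npz');p,d,K,T=f['p'],f['d'],f['K'],f['T']
C=wcloud(d,K,T)
for r in range(150,330,10): print(r,[tuple(C[r,c].round(0).astype(int)) for c in (240,247,255,263,270)])
cv2.imwrite('pics/w2c.png',cv2.resize(cv2.cvtColor(p[130:340,160:350],cv2.COLOR_RGB2BGR),None,fx=2.8,fy=2.8,interpolation=cv2.INTER_CUBIC))
E
```

```text
150 [(np.int64(719), np.int64(-5), np.int64(59)), (np.int64(716), np.int64(-9), np.int64(63)), (np.int64(713), np.int64(-13), np.int64(64)), (np.int64(710), np.int64(-17), np.int64(63)), (np.int64(707), np.int64(-21), np.int64(59))]
160 [(np.int64(714), np.int64(-1), np.int64(61)), (np.int64(711), np.int64(-5), np.int64(63)), (np.int64(708), np.int64(-9), np.int64(64)), (np.int64(705), np.int64(-13), np.int64(63)), (np.int64(702), np.int64(-17), np.int64(61))]
170 [(np.int64(705), np.int64(7), np.int64(38)), (np.int64(709), np.int64(-4), np.int64(84)), (np.int64(706), np.int64(-7), np.int64(82)), (np.int64(703), np.int64(-11), np.int64(81)), (np.int64(693), np.int64(-12), np.int64(45))]
180 [(np.int64(700), np.int64(10), np.int64(46)), (np.int64(705), np.int64(-1), np.int64(89)), (np.int64(702), np.int64(-5), np.int64(90)), (np.int64(699), np.int64(-8), np.int64(89)), (np.int64(688), np.int64(-8), np.int64(46))]
190 [(np.int64(695), np.int64(14), np.int64(47)), (np.int64(700), np.int64(3), np.int64(89)), (np.int64(697), np.int64(-1), np.int64(89)), (np.int64(695), np.int64(-5), np.in
[... 2360 characters left out ...]
197))]
300 [(np.int64(701), np.int64(1), np.int64(198)), (np.int64(697), np.int64(3), np.int64(191)), (np.int64(695), np.int64(1), np.int64(190)), (np.int64(696), np.int64(-2), np.int64(195)), (np.int64(697), np.int64(-4), np.int64(197))]
310 [(np.int64(698), np.int64(4), np.int64(196)), (np.int64(601), np.int64(78), np.int64(40)), (np.int64(597), np.int64(73), np.int64(39)), (np.int64(694), np.int64(0), np.int64(195)), (np.int64(695), np.int64(-3), np.int64(198))]
320 [(np.int64(695), np.int64(6), np.int64(196)), (np.int64(592), np.int64(85), np.int64(40)), (np.int64(588), np.int64(79), np.int64(40)), (np.int64(683), np.int64(7), np.int64(183)), (np.int64(692), np.int64(-1), np.int64(197))]
```

View pics/w2c.png

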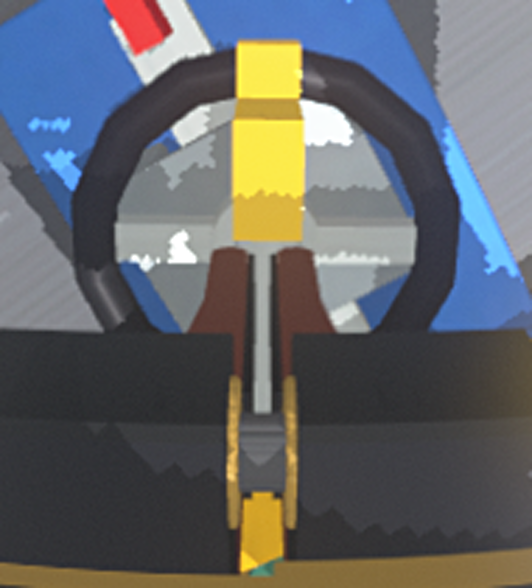

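```bash
python3 - <<'E'
from h import *
np.set_printoptions(precision=0,suppress=True)
for n,cols in (('w0',range(150,185,5)),('w1',range(195,225,5)),('w2',range(236,282,4))):
    f=np.load(f'/tmp/{n}.npz');p,d,K,T=f['p'],f['d'],f['K'],f['T'];C=wcloud(d,K,T)
    print(n,'cam z',T[2,3]*1e3)
    for c in cols: print(c,[(r,int(C[r,c,2])) for r in range(205,262,5)])
print(robot.get_state()['tool_pos'])
E
```

```text
w0 cam z 383.2337476211365
150 [(205, 0), (210, -1), (215, -1), (220, 0), (225, -1), (230, -1), (235, -1), (240, 255), (245, 260), (250, 265), (255, 270), (260, 272)]
155 [(205, 0), (210, 0), (215, 0), (220, 0), (225, 0), (230, 240), (235, 250), (240, 254), (245, 260), (250, 265), (255, 267), (260, 270)]
160 [(205, 0), (210, 0), (215, -1), (220, 0), (225, 234), (230, 241), (235, 247), (240, 254), (245, 257), (250, 261), (255, 262), (260, 263)]
165 [(205, 0), (210, 0), (215, 0), (220, 226), (225, 233), (230, 240), (235, 243), (240, 250), (245, 253), (250, 255), (255, 254), (260, 255)]
170 [(205, 0), (210, 0), (215, 0), (220, 225), (225, 233), (230, 237), (235, 243), (240, 243), (245, 244), (250, 244), (255, 246), (260, 248)]
175 [(205, 0), (210, -1), (215, 0), (220, 226), (225, 229), (230, 232), (235, 232), (240, 233), (245, 235), (250, 237), (255, 237), (260, 238)]
180 [(205, 0), (210, 0), (215, -1), (220, -1), (225, 221), (230, 222), (235, 222), (240, 223), (245, 225), (250, 224), (255, -1), (260, 0)]
w1 cam z 383.2707082684025
195 [(205, -1), (210, 0), (215, 0), (220, 0), (225, 0),
[... 1843 characters left out ...]
 (215, 90), (220, 96), (225, 103), (230, 111), (235, 119), (240, 123), (245, 130), (250, 134), (255, 140), (260, 177)]
268 [(205, 59), (210, 58), (215, 59), (220, 96), (225, 104), (230, 110), (235, 117), (240, 125), (245, 129), (250, 179), (255, 181), (260, 185)]
272 [(205, 49), (210, 59), (215, 59), (220, 58), (225, 104), (230, 112), (235, 118), (240, 123), (245, 129), (250, 179), (255, 181), (260, 185)]
276 [(205, 46), (210, 56), (215, 57), (220, 57), (225, 46), (230, 47), (235, 45), (240, 46), (245, 129), (250, 179), (255, 182), (260, 186)]
280 [(205, 45), (210, 56), (215, 56), (220, 57), (225, 45), (230, 46), (235, 45), (240, 37), (245, 38), (250, 179), (255, 182), (260, 185)]
[1. 0. 0.]
```

The fingers closed in empty air. The depth picture shows their tips about 27 mm higher than the reported TCP, at z≈94 above the 90 mm bar. So the reported height has an offset, which I'll pin down before going lower.

```bash
python3 - <<'E'
from h import *
for n,z0,cs in (('w0',193.8,(list(range(165,182,3))+list(range(326,345,3)))),('w1',193.9,range(203,222,3)),('w2',65.7,list(range(238,250,3))+list(range(260,272,3)))):
    f=np.load(f'/tmp/{n}.npz');C=wcloud(f['d'],f['K'],f['T'])
    print(n,[(c,round(min(C[r,c,2] for r in range(212,240) if C[r,c,2]>z0+15)-z0,1)) for c in cs])
E
```

```text
w0 [(165, np.float64(30.5)), (168, np.float64(28.2)), (171, np.float64(25.9)), (174, np.float64(29.9)), (177, np.float64(29.6)), (180, np.float64(26.9)), (326, np.float64(28.0)), (329, np.float64(27.8)), (332, np.float64(28.0)), (335, np.float64(27.5)), (338, np.float64(29.5)), (341, np.float64(28.3)), (344, np.float64(33.6))]Traceback (most recent call last):
  File "<stdin>", line 4, in <module>
ValueError: min() iterable argument is empty
```

Call:
step_arm --commands '[{"tx":0,"ty":0,"tz":0,"wx":0,"wy":0,"wz":0},{"tx":0,"ty":0,"tz":0,"wx":0,"wy":0,"wz":0},{"tx":0,"ty":0,"tz":0,"wx":0,"wy":0,"wz":0},{"tx":0,"ty":0,"tz":0.2,"wx":0,"wy":0,"wz":0},{"tx":0,"ty":0,"tz":0.2,"wx":0,"wy":0,"wz":0},{"tx":0,"ty":0,"tz":0.2,"wx":0,"wy":0,"wz":0},{"tx":0,"ty":0,"tz":0.2,"wx":0,"wy":0,"wz":0},{"tx":0,"ty":0,"tz":0.12,"wx":0,"wy":0,"wz":0},{"tx":0,"ty":0,"tz":0,"wx":0,"wy":0,"wz":0}]' --fingers 0.45

```text
time: 5.85
tool_pos: [0.6756, 0.0148, 0.0369]
ee_rot: [3.141, 0.001, -0.637]
wrist_force: [-0.4, 0.4, -0.0]
finger_gap: 0.0394
grip_force: 0.0
```

Call:
step_arm --commands '[{"tx":0,"ty":0,"tz":0,"wx":0,"wy":0,"wz":0},{"tx":0,"ty":0,"tz":0,"wx":0,"wy":0,"wz":0},{"tx":0,"ty":0,"tz":0,"wx":0,"wy":0,"wz":0},{"tx":0,"ty":0,"tz":0,"wx":0,"wy":0,"wz":0},{"tx":0,"ty":0,"tz":0,"wx":0,"wy":0,"wz":0}]' --fingers 0 --squeeze 50

```text
time: 6.35
tool_pos: [0.6759, 0.0139, 0.0382]
ee_rot: [3.14, -0.0, -0.637]
wrist_force: [-2.9, -3.0, 2.8]
finger_gap: 0.0137
grip_force: 50.0
```

Call:
step_arm --commands '[{"tx":0,"ty":0,"tz":0,"wx":0,"wy":0,"wz":-0.5},{"tx":0,"ty":0,"tz":0,"wx":0,"wy":0,"wz":-0.9},{"tx":0,"ty":0,"tz":0,"wx":0,"wy":0,"wz":-0.9},{"tx":0,"ty":0,"tz":0,"wx":0,"wy":0,"wz":-0.9},{"tx":0,"ty":0,"tz":0,"wx":0,"wy":0,"wz":-0.9},{"tx":0,"ty":0,"tz":0,"wx":0,"wy":0,"wz":-0.9},{"tx":0,"ty":0,"tz":0,"wx":0,"wy":0,"wz":-0.9},{"tx":0,"ty":0,"tz":0,"wx":0,"wy":0,"wz":-0.9},{"tx":0,"ty":0,"tz":0,"wx":0,"wy":0,"wz":-0.9},{"tx":0,"ty":0,"tz":0,"wx":0,"wy":0,"wz":-0.9},{"tx":0,"ty":0,"tz":0,"wx":0,"wy":0,"wz":-0.9},{"tx":0,"ty":0,"tz":0,"wx":0,"wy":0,"wz":-0.4}]'

```text
time: 7.55
tool_pos: [0.6758, 0.0154, 0.0382]
ee_rot: [-3.14, -0.0, 0.749]
wrist_force: [-2.1, 0.4, 3.5]
finger_gap: 0.0141
grip_force: 50.0
```

```bash
python3 -c "
from h import *
go(675.5,14.5,37,-36.5);print(robot.get_state()['moment'])"
```

```text
t=7.5 p [675.8  15.4  38.2] yaw 42.93 j1,j6 [-0.08  0.74] gap 14.1 grip 50.0 F [-2.1  0.4  3.5]
  turn units [-9.000e-03  4.000e-03  9.929e+00]  then shift units (tool after turn) [0.01  0.032 0.038]
[-0.02574045  0.26839864 -0.12279209]
```

Call:
step_arm --commands '[{"tx":0,"ty":0,"tz":0,"wx":0,"wy":0,"wz":-0.9},{"tx":0,"ty":0,"tz":0,"wx":0,"wy":0,"wz":-0.9},{"tx":0,"ty":0,"tz":0,"wx":0,"wy":0,"wz":-0.9},{"tx":0,"ty":0,"tz":0,"wx":0,"wy":0,"wz":-0.9},{"tx":0,"ty":0,"tz":0,"wx":0,"wy":0,"wz":-0.9},{"tx":0,"ty":0,"tz":0,"wx":0,"wy":0,"wz":-0.9},{"tx":0,"ty":0,"tz":0,"wx":0,"wy":0,"wz":-0.9},{"tx":0,"ty":0,"tz":0,"wx":0,"wy":0,"wz":-0.9},{"tx":0,"ty":0,"tz":0,"wx":0,"wy":0,"wz":-0.9},{"tx":0,"ty":0,"tz":0,"wx":0,"wy":0,"wz":-0.9},{"tx":0,"ty":0,"tz":0,"wx":0,"wy":0,"wz":-0.9},{"tx":0,"ty":0,"tz":0,"wx":0,"wy":0,"wz":-0.9}]'

```text
time: 8.75
tool_pos: [0.6742, 0.0156, 0.0382]
ee_rot: [-3.14, -0.003, 2.258]
wrist_force: [-6.7, 1.1, 6.6]
finger_gap: 0.0137
grip_force: 50.0
```

Call:
step_arm --commands '[{"tx":0,"ty":0,"tz":0,"wx":0,"wy":0,"wz":-0.9},{"tx":0,"ty":0,"tz":0,"wx":0,"wy":0,"wz":-0.9},{"tx":0,"ty":0,"tz":0,"wx":0,"wy":0,"wz":-0.9},{"tx":0,"ty":0,"tz":0,"wx":0,"wy":0,"wz":-0.9},{"tx":0,"ty":0,"tz":0,"wx":0,"wy":0,"wz":-0.9},{"tx":0,"ty":0,"tz":0,"wx":0,"wy":0,"wz":-0.9},{"tx":0,"ty":0,"tz":0,"wx":0,"wy":0,"wz":-0.9},{"tx":0,"ty":0,"tz":0,"wx":0,"wy":0,"wz":-0.9},{"tx":0,"ty":0,"tz":0,"wx":0,"wy":0,"wz":-0.9},{"tx":0,"ty":0,"tz":0,"wx":0,"wy":0,"wz":-0.9},{"tx":0,"ty":0,"tz":0,"wx":0,"wy":0,"wz":-0.9},{"tx":0,"ty":0,"tz":0,"wx":0,"wy":0,"wz":-0.9}]'

```text
time: 9.95
tool_pos: [0.6739, 0.014, 0.0381]
ee_rot: [3.14, -0.004, -2.517]
wrist_force: [-6.6, -4.7, 6.3]
finger_gap: 0.0138
grip_force: 50.0
```

Call:
step_arm --commands '[{"tx":0,"ty":0,"tz":0,"wx":0,"wy":0,"wz":-0.9},{"tx":0,"ty":0,"tz":0,"wx":0,"wy":0,"wz":-0.8},{"tx":0,"ty":0,"tz":0,"wx":0,"wy":0,"wz":-0.6},{"tx":0,"ty":0,"tz":0,"wx":0,"wy":0,"wz":-0.5},{"tx":0,"ty":0,"tz":0,"wx":0,"wy":0,"wz":-0.5},{"tx":0,"ty":0,"tz":0,"wx":0,"wy":0,"wz":-0.2},{"tx":0,"ty":0,"tz":0,"wx":0,"wy":0,"wz":0}]'

```text
time: 10.65
tool_pos: [0.6743, 0.0137, 0.0382]
ee_rot: [3.139, -0.003, -2.032]
wrist_force: [-6.2, -4.7, 6.5]
finger_gap: 0.0138
grip_force: 50.0
```

```bash
python3 - <<'E'
from h import *
go(675.5,14.5,37,-115.3);print(robot.get_state()['moment'])
p,d=snap('top','t2')
for b in blobs(masks(p)['yellow'],500):
    if b[1][2]>60:
        K=cv2.findContours(b[0].astype(np.uint8),0,2)[0][0][:,0]; print('keeper corners',cv2.boxPoints(cv2.minAreaRect((onplane('top',K,.04)[:,:2]*1e3).astype(np.float32))))
E
```

```text
t=10.7 p [674.3  13.7  38.2] yaw -116.44 j1,j6 [-0.08 -2.76] gap 13.8 grip 50.0 F [-6.2 -4.7  6.5]
  turn units [ 0.017 -0.018 -0.142]  then shift units (tool after turn) [-0.042 -0.023  0.04 ]
[-0.56186905  0.80509262  0.05408411]
```

Call:
step_arm --commands '[{"tx":0,"ty":0,"tz":0,"wx":0,"wy":0,"wz":-0.3},{"tx":0,"ty":0,"tz":0,"wx":0,"wy":0,"wz":-0.3},{"tx":0,"ty":0,"tz":0,"wx":0,"wy":0,"wz":0},{"tx":0,"ty":0,"tz":0,"wx":0,"wy":0,"wz":0}]'

```text
time: 11.1
tool_pos: [0.6744, 0.0137, 0.0382]
ee_rot: [3.139, -0.002, -1.952]
wrist_force: [-5.9, -4.9, 6.1]
finger_gap: 0.0141
grip_force: 51.8
```

```bash
python3 - <<'E'
from h import *
go(675.5,14.5,37,-115.3);print(robot.get_state()['moment'])
E
```

```text
t=11.1 p [674.4  13.7  38.2] yaw -111.84 j1,j6 [-0.08 -2.84] gap 14.1 grip 51.8 F [-5.9 -4.9  6.1]
  turn units [ 0.019 -0.013  0.433]  then shift units (tool after turn) [-0.041 -0.021  0.039]
[-0.77502511  0.90310873 -1.20908676]
```

Call:
step_arm --commands '[{"tx":0,"ty":0,"tz":0,"wx":0,"wy":0,"wz":0},{"tx":0,"ty":0,"tz":0,"wx":0,"wy":0,"wz":0},{"tx":0,"ty":0,"tz":0,"wx":0,"wy":0,"wz":0},{"tx":0,"ty":0,"tz":-0.5,"wx":0,"wy":0,"wz":0},{"tx":0,"ty":0,"tz":-1,"wx":0,"wy":0,"wz":0},{"tx":0,"ty":0,"tz":-1,"wx":0,"wy":0,"wz":0},{"tx":0,"ty":0,"tz":-1,"wx":0,"wy":0,"wz":0.95},{"tx":0,"ty":0,"tz":-1,"wx":0,"wy":0,"wz":0.95},{"tx":0,"ty":0,"tz":0,"wx":0,"wy":0,"wz":0.95},{"tx":0,"ty":0,"tz":0,"wx":0,"wy":0,"wz":0.95},{"tx":0,"ty":0,"tz":0,"wx":0,"wy":0,"wz":0.95},{"tx":0,"ty":0,"tz":0,"wx":0,"wy":0,"wz":0.95}]' --fingers 0.45

```text
time: 12.3
tool_pos: [0.6766, 0.0149, 0.1743]
ee_rot: [-3.141, 0.001, -2.75]
wrist_force: [-0.8, -0.9, 0.0]
finger_gap: 0.04
grip_force: 0.0
```

Call:
step_arm --commands '[{"tx":0,"ty":0,"tz":0,"wx":0,"wy":0,"wz":0.95},{"tx":0,"ty":0,"tz":0,"wx":0,"wy":0,"wz":0.95},{"tx":0,"ty":0,"tz":0,"wx":0,"wy":0,"wz":0.95},{"tx":0,"ty":0,"tz":0,"wx":0,"wy":0,"wz":0.95},{"tx":0,"ty":0,"tz":0,"wx":0,"wy":0,"wz":0},{"tx":0,"ty":0,"tz":0,"wx":0,"wy":0,"wz":0}]'

```text
time: 12.9
tool_pos: [0.6765, 0.0148, 0.1737]
ee_rot: [3.141, 0.001, 3.011]
wrist_force: [0.4, -0.2, -0.1]
finger_gap: 0.0397
grip_force: 0.0
```

```bash
python3 - <<'E'
from h import *
np.set_printoptions(precision=1,suppress=True)
go(541.5,107.8,150,172.5)
p,d,K,T=wsnap('w3')
C=wcloud(d,K,T)
for b in blobs(masks(p)['yellow'],200): print('yel',b[1],b[2],np.median(C[b[0]],0),wrect(b[0],K,T,.04))
for b in blobs(masks(p)['green'],100): print('gr',b[1],np.median(C[b[0]],0),wrect(b[0],K,T,.026))
for b in blobs(masks(p)['blue'],300): print('bl',b[1],np.median(C[b[0]],0),wrect(b[0],K,T,.045))
E
```

```text
t=12.9 p [676.5  14.8 173.7] yaw 172.52 j1,j6 [-0.1 -1.5] gap 39.7 grip 0.0 F [ 0.4 -0.2 -0.1]
  turn units [0. 0. 0.]  then shift units (tool after turn) [4.9 2.5 0.8]
yel [ 151  107   60   28 1503] [179.4 120.5] [601.7 -56.1  39.2] [602.1 -55.7  67.8  29.5  82.7]
yel [ 315  108   41   27 1031] [335.  121.1] [624.2 113.8  39.4] [624.4 114.3  46.5  29.   84.4]
yel [ 430  168   52   62 1601] [456.4 198.4] [746.3 300.8  22.7] [737.  289.4  95.4  84.6  32.4]
gr [ 295   10   48   84 3123] [540.8 106.4  25.4] [541.5 108.8  98.6  54.9  -7.6]
bl [ 155    1  197  102 3604] [531.2  54.2  11.2] [536.2  34.3 215.5 111.8  82.4]
bl [ 401    0  107   81 6098] [513.5 323.6   5.4] [515.5 304.2 154.1 108.6 -75.2]
bl [205 174  39  61 655] [732.1 -31.6  11.4] [707.4 -29.4  81.8  29.3  28.2]
bl [263 193  38  43 624] [742.5  44.7  11.4] [728.8  47.4  63.6  27.8 -54.8]
```

View pics/w3.png

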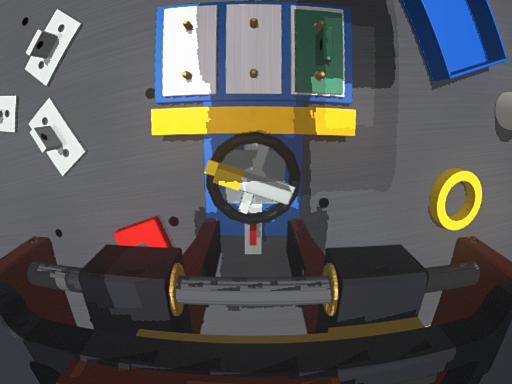

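The keeper is fully back (edge at about 66 mm, beside its stop), and the painted bracket is at (541.5, 108.8), matching its seat. Next I grasp its lug.

Call:
step_arm --commands '[{"tx":1,"ty":0.5,"tz":0,"wx":0,"wy":0,"wz":0},{"tx":1,"ty":0.5,"tz":0,"wx":0,"wy":0,"wz":0},{"tx":1,"ty":0.5,"tz":0,"wx":0,"wy":0,"wz":0},{"tx":1,"ty":0.5,"tz":0.5,"wx":0,"wy":0,"wz":0},{"tx":0.9,"ty":0.5,"tz":0.8,"wx":0,"wy":0,"wz":0},{"tx":0,"ty":0,"tz":0.9,"wx":0,"wy":0,"wz":0},{"tx":0,"ty":0,"tz":0.8,"wx":0,"wy":0,"wz":0},{"tx":0,"ty":0,"tz":0.3,"wx":0,"wy":0,"wz":0},{"tx":0,"ty":0,"tz":0,"wx":0,"wy":0,"wz":0},{"tx":0,"ty":0,"tz":0,"wx":0,"wy":0,"wz":0}]'

```text
time: 13.95
tool_pos: [0.5415, 0.1087, 0.0746]
ee_rot: [3.141, 0.001, 3.008]
wrist_force: [0.2, -0.4, 0.3]
finger_gap: 0.0397
grip_force: 0.0
```

```bash
python3 - <<'E'
from h import *
go(541.5,108.3,6,172.5)
E
```

```text
t=13.9 p [541.5 108.7  74.6] yaw 172.34 j1,j6 [ 0.07 -1.36] gap 39.7 grip 0.0 F [ 0.2 -0.4  0.3]
  turn units [ 0.002  0.007 -0.02 ]  then shift units (tool after turn) [-2.000e-03 -1.300e-02  2.288e+00]
```

Call:
step_arm --commands '[{"tx":0,"ty":0,"tz":0.6,"wx":0,"wy":0,"wz":0},{"tx":0,"ty":0,"tz":0.5,"wx":0,"wy":0,"wz":0},{"tx":0,"ty":0,"tz":0.5,"wx":0,"wy":0,"wz":0},{"tx":0,"ty":0,"tz":0.4,"wx":0,"wy":0,"wz":0},{"tx":0,"ty":0,"tz":0.25,"wx":0,"wy":0,"wz":0},{"tx":0,"ty":0,"tz":0,"wx":0,"wy":0,"wz":0},{"tx":0,"ty":0,"tz":0,"wx":0,"wy":0,"wz":0}]'

```text
time: 14.65
tool_pos: [0.5411, 0.1087, 0.0068]
ee_rot: [3.141, 0.001, 3.007]
wrist_force: [0.0, -0.5, -0.2]
finger_gap: 0.0398
grip_force: 0.0
```

Call:
step_arm --commands '[{"tx":0,"ty":0,"tz":0,"wx":0,"wy":0,"wz":0},{"tx":0,"ty":0,"tz":0,"wx":0,"wy":0,"wz":0},{"tx":0,"ty":0,"tz":0,"wx":0,"wy":0,"wz":0},{"tx":0,"ty":0,"tz":0,"wx":0,"wy":0,"wz":0},{"tx":0,"ty":0,"tz":0,"wx":0,"wy":0,"wz":0}]' --fingers 0 --squeeze 40

```text
time: 15.15
tool_pos: [0.5407, 0.1087, 0.0066]
ee_rot: [3.142, 0.0, 3.007]
wrist_force: [-0.1, -0.2, 1.9]
finger_gap: 0.01
grip_force: 40.0
```

```bash
python3 - <<'E'
from h import *
go(541.5,108.3,6,172.5)
E
```

```text
t=15.2 p [540.7 108.7   6.6] yaw 172.31 j1,j6 [ 0.07 -1.36] gap 10.0 grip 40.0 F [-0.1 -0.2  1.9]
  turn units [ 0.     0.002 -0.023]  then shift units (tool after turn) [-0.028 -0.01   0.021]
```

Call:
step_arm --commands '[{"tx":0,"ty":0,"tz":-0.4,"wx":0,"wy":0,"wz":0},{"tx":0,"ty":0,"tz":-0.6,"wx":0,"wy":0,"wz":0},{"tx":0,"ty":0,"tz":-1,"wx":0,"wy":0,"wz":0},{"tx":0,"ty":0,"tz":-1,"wx":0,"wy":0,"wz":0},{"tx":0,"ty":0,"tz":-1,"wx":0,"wy":0,"wz":0},{"tx":0,"ty":0,"tz":0,"wx":0,"wy":0,"wz":0}]'

```text
time: 15.75
tool_pos: [0.5436, 0.1091, 0.1307]
ee_rot: [3.14, 0.007, 3.007]
wrist_force: [0.7, 0.5, -3.7]
finger_gap: 0.0099
grip_force: 40.0
```

```bash
python3 - <<'E'
from h import *
np.set_printoptions(precision=1,suppress=True)
f=np.load('/tmp/top.npz');C=cloud('top',f['d'])*1e3
m=(C[...,2]>34)&(C[...,2]<55)&(np.hypot(C[...,0]-482,C[...,1]-308)<120)&(f['d']>0)
(x,y),(a,b),t=cv2.minAreaRect(C[m][:,:2].astype(np.float32));print('rim',m.sum(),x,y,a,b,t)
B=[b for b in blobs(masks(f['p'])['blue'],2000)][0]
m=B[0]&(C[...,2]<9);m=cv2.morphologyEx(m.astype(np.uint8),cv2.MORPH_OPEN,np.ones((3,3)))>0
print('floor',rect('top',m,.004))
go(481,309,130,195)
E
```

```text
rim 477 481.505615234375 311.17413330078125 170.96739196777344 126.52078247070312 14.818190574645996
floor [481.9 317.5 160.4 110.7  15. ]
t=15.8 p [543.6 109.1 130.7] yaw 172.31 j1,j6 [ 0.1 -1.4] gap 9.9 grip 40.0 F [ 0.7  0.5 -3.7]
  turn units [ 0.   0.1 -2.8]  then shift units (tool after turn) [0.3 7.  0. ]
```

Call:
step_arm --commands '[{"tx":0,"ty":0,"tz":0,"wx":0,"wy":0,"wz":-0.95},{"tx":0,"ty":0,"tz":0,"wx":0,"wy":0,"wz":-0.95},{"tx":0,"ty":0,"tz":0,"wx":0,"wy":0,"wz":-0.93},{"tx":0.05,"ty":0.8,"tz":0,"wx":0,"wy":0,"wz":0},{"tx":0.05,"ty":0.9,"tz":0,"wx":0,"wy":0,"wz":0},{"tx":0.05,"ty":0.9,"tz":0,"wx":0,"wy":0,"wz":0},{"tx":0.05,"ty":0.9,"tz":0,"wx":0,"wy":0,"wz":0},{"tx":0.05,"ty":0.9,"tz":0,"wx":0,"wy":0,"wz":0},{"tx":0.05,"ty":0.9,"tz":0,"wx":0,"wy":0,"wz":0},{"tx":0,"ty":0.9,"tz":0,"wx":0,"wy":0,"wz":0},{"tx":0,"ty":0.8,"tz":0,"wx":0,"wy":0,"wz":0},{"tx":0,"ty":0,"tz":0,"wx":0,"wy":0,"wz":0}]'

```text
time: 16.95
tool_pos: [0.4759, 0.3115, 0.1251]
ee_rot: [3.141, -0.002, -2.878]
wrist_force: [0.8, -0.5, -3.5]
finger_gap: 0.0098
grip_force: 40.0
```

Call:
step_arm --commands '[{"tx":0,"ty":0,"tz":0.9,"wx":0,"wy":0,"wz":0},{"tx":0,"ty":0,"tz":0.9,"wx":0,"wy":0,"wz":0},{"tx":0,"ty":0,"tz":0.8,"wx":0,"wy":0,"wz":0},{"tx":0,"ty":0,"tz":0,"wx":0,"wy":0,"wz":0},{"tx":0,"ty":0,"tz":0,"wx":0,"wy":0,"wz":0}]'

```text
time: 17.45
tool_pos: [0.4771, 0.3085, 0.0478]
ee_rot: [-3.141, -0.002, -2.881]
wrist_force: [0.8, 0.3, -2.7]
finger_gap: 0.0099
grip_force: 40.0
```

```bash
python3 - <<'E'
from h import *
go(481.5,311,-8,195)
E
```

```text
t=17.4 p [477.1 308.5  47.8] yaw -165.07 j1,j6 [ 0.45 -1.38] gap 9.9 grip 40.0 F [ 0.8  0.3 -2.7]
  turn units [-0.003 -0.016 -0.009]  then shift units (tool after turn) [-0.164  0.044  1.861]
```

Call:
step_arm --commands '[{"tx":-0.16,"ty":0.04,"tz":0.5,"wx":0,"wy":0,"wz":0},{"tx":0,"ty":0,"tz":0.5,"wx":0,"wy":0,"wz":0},{"tx":0,"ty":0,"tz":0.4,"wx":0,"wy":0,"wz":0},{"tx":0,"ty":0,"tz":0.3,"wx":0,"wy":0,"wz":0},{"tx":0,"ty":0,"tz":0.15,"wx":0,"wy":0,"wz":0},{"tx":0,"ty":0,"tz":0,"wx":0,"wy":0,"wz":0},{"tx":0,"ty":0,"tz":0,"wx":0,"wy":0,"wz":0}]'

```text
time: 18.15
tool_pos: [0.4824, 0.3119, -0.0068]
ee_rot: [3.141, 0.0, -2.881]
wrist_force: [0.1, -0.1, -3.2]
finger_gap: 0.0099
grip_force: 40.0
```

Call:
step_arm --commands '[{"tx":0,"ty":0,"tz":0,"wx":0,"wy":0,"wz":0},{"tx":0,"ty":0,"tz":0,"wx":0,"wy":0,"wz":0},{"tx":0,"ty":0,"tz":0,"wx":0,"wy":0,"wz":0},{"tx":0,"ty":0,"tz":0,"wx":0,"wy":0,"wz":0},{"tx":0,"ty":0,"tz":-0.3,"wx":0,"wy":0,"wz":0},{"tx":0,"ty":0,"tz":-0.7,"wx":0,"wy":0,"wz":0},{"tx":0,"ty":0,"tz":-1,"wx":0,"wy":0,"wz":0},{"tx":0,"ty":0,"tz":-1,"wx":0,"wy":0,"wz":0},{"tx":0,"ty":0,"tz":-1,"wx":0,"wy":0,"wz":0},{"tx":0,"ty":0,"tz":-1,"wx":0,"wy":0,"wz":0},{"tx":0,"ty":0,"tz":0,"wx":0,"wy":0,"wz":0}]' --fingers 0.35

```text
time: 19.25
tool_pos: [0.485, 0.3132, 0.1479]
ee_rot: [3.14, 0.008, -2.881]
wrist_force: [0.3, -0.3, -0.4]
finger_gap: 0.031
grip_force: 0.0
```

```bash
python3 - <<'E'
from h import *
np.set_printoptions(precision=1,suppress=True)
p,d=snap('top','t3');C=cloud('top',d)*1e3
for b in blobs(masks(p)['green'],100):
    if b[2][1]<260:print('gr',b[1],np.median(C[b[0]],0),np.percentile(C[b[0]][:,2],[2,98]),rect('top',b[0],.01))
h=cv2.cvtColor(p,cv2.COLOR_RGB2HSV).astype(int)
for m,s,c in blobs((h[...,1]<45)&(h[...,2]>150),150):
    if 290<c[0]<430 and 140<c[1]<270: print('br',s,rect('top',m,.006),np.median(C[m],0))
go(585.8,-254.8,100,28.9);go(455.3,-243.5,100,-44)
E
```

```text
gr [131 199  24  39 485] [468.9 303.9  10.3] [ 5.9 51.1] [482.7 312.   98.1  56.2  14.9]
br [325 162  35  40 634] [ 585.4 -255.2  102.2   57.2   29. ] [ 582.5 -253.7    5.7]
br [368 190  38  29 670] [ 519.7 -379.1  100.8   59.6   74.2] [ 517.8 -377.4    5.3]
br [321 208  38  40 679] [ 454.4 -243.6  102.5   57.6  -43.9] [ 452.4 -242.1    5.6]
t=19.3 p [483.7 312.5 145.7] yaw -165.05 j1,j6 [ 0.5 -1.4] gap 30.9 grip 0.0 F [-0.1 -0.4 -0.5]
  turn units [ 0.1 -0.  20.8]  then shift units (tool after turn) [-6.2 18.2  1.5]
t=19.3 p [483.7 312.5 145.7] yaw -165.05 j1,j6 [ 0.5 -1.4] gap 30.9 grip 0.0 F [-0.1 -0.4 -0.5]
  turn units [ -0.    0.  -15.1]  then shift units (tool after turn) [12.2 14.   1.5]
```

Call:
step_arm --commands '[{"tx":0,"ty":0,"tz":0,"wx":0,"wy":0,"wz":0.92},{"tx":0,"ty":0,"tz":0,"wx":0,"wy":0,"wz":0.92},{"tx":0,"ty":0,"tz":0,"wx":0,"wy":0,"wz":0.92},{"tx":0,"ty":0,"tz":0,"wx":0,"wy":0,"wz":0.92},{"tx":0,"ty":0,"tz":0,"wx":0,"wy":0,"wz":0.92},{"tx":0,"ty":0,"tz":0,"wx":0,"wy":0,"wz":0.92},{"tx":0,"ty":0,"tz":0,"wx":0,"wy":0,"wz":0.92},{"tx":0,"ty":0,"tz":0,"wx":0,"wy":0,"wz":0.92},{"tx":-0.6,"ty":-0.7,"tz":0,"wx":0,"wy":0,"wz":0},{"tx":-0.8,"ty":-0.93,"tz":0,"wx":0,"wy":0,"wz":0},{"tx":-0.8,"ty":-0.93,"tz":0,"wx":0,"wy":0,"wz":0},{"tx":-0.8,"ty":-0.93,"tz":0,"wx":0,"wy":0,"wz":0}]'

```text
time: 20.5
tool_pos: [0.4728, 0.1725, 0.1417]
ee_rot: [-3.14, -0.001, 2.376]
wrist_force: [0.1, 0.1, -0.8]
finger_gap: 0.0308
grip_force: 0.0
```

Call:
step_arm --commands '[{"tx":-0.8,"ty":-0.93,"tz":0,"wx":0,"wy":0,"wz":0},{"tx":-0.8,"ty":-0.93,"tz":0,"wx":0,"wy":0,"wz":0},{"tx":-0.8,"ty":-0.93,"tz":0,"wx":0,"wy":0,"wz":0},{"tx":-0.8,"ty":-0.93,"tz":0,"wx":0,"wy":0,"wz":0},{"tx":-0.8,"ty":-0.93,"tz":0,"wx":0,"wy":0,"wz":0},{"tx":-0.8,"ty":-0.93,"tz":0,"wx":0,"wy":0,"wz":0},{"tx":-0.8,"ty":-0.93,"tz":0,"wx":0,"wy":0,"wz":0},{"tx":-0.8,"ty":-0.93,"tz":0,"wx":0,"wy":0,"wz":0},{"tx":-0.8,"ty":-0.93,"tz":0,"wx":0,"wy":0,"wz":0},{"tx":-0.8,"ty":-0.93,"tz":0,"wx":0,"wy":0,"wz":0},{"tx":-0.3,"ty":-0.3,"tz":0,"wx":0,"wy":0,"wz":0},{"tx":0,"ty":0,"tz":0,"wx":0,"wy":0,"wz":0}]'

```text
time: 21.7
tool_pos: [0.4533, -0.2072, 0.1421]
ee_rot: [-3.142, -0.001, 2.372]
wrist_force: [-0.2, -0.0, 0.6]
finger_gap: 0.031
grip_force: 0.0
```

```bash
cat >> h.py <<'E'
def brk(p,d,K,T,z=.006,C=None):
    C=wcloud(d,K,T);h=cv2.cvtColor(p,cv2.COLOR_RGB2HSV).astype(int)
    for b in blobs((h[...,1]<45)&(h[...,2]>150),300):
        if abs(np.median(C[b[0]][:,2])-6)<4: print('br',b[1],wrect(b[0],K,T,z))
E
python3 - <<'E'
from h import *
np.set_printoptions(precision=1,suppress=True)
p,d,K,T=wsnap('w4');brk(p,d,K,T)
go(455,-243.4,-14,136.2)
E
```

```text
br [ 205  157   51   82 2502] [ 453.4 -242.5   97.3   56.3  -44. ]
br [257 249  26  29 421] [ 545.  -267.3   39.6   31.7  -41.7]
t=21.8 p [ 453.1 -205.8  142.1] yaw 135.97 j1,j6 [-0.6 -1.4] gap 30.7 grip 0.0 F [-0.1 -0.3 -0.4]
  turn units [ 0. -0. -0.]  then shift units (tool after turn) [-0.9 -0.9  5.2]
```

Call:
step_arm --commands '[{"tx":-0.9,"ty":-0.85,"tz":0,"wx":0,"wy":0,"wz":0},{"tx":0,"ty":0,"tz":1,"wx":0,"wy":0,"wz":0},{"tx":0,"ty":0,"tz":1,"wx":0,"wy":0,"wz":0},{"tx":0,"ty":0,"tz":0.7,"wx":0,"wy":0,"wz":0},{"tx":0,"ty":0,"tz":0,"wx":0,"wy":0,"wz":0},{"tx":0,"ty":0,"tz":0,"wx":0,"wy":0,"wz":0}]'

```text
time: 22.35
tool_pos: [0.4553, -0.2417, 0.0618]
ee_rot: [3.141, -0.002, 2.376]
wrist_force: [-0.1, -1.6, -0.1]
finger_gap: 0.0309
grip_force: 0.0
```

```bash
python3 - <<'E'
from h import *
np.set_printoptions(precision=3,suppress=True)
go(454.8,-243.3,-14,136.2)
E
```

```text
t=22.4 p [ 455.3 -241.7   61.8] yaw 136.15 j1,j6 [-0.62 -1.43] gap 30.9 grip 0.0 F [-0.1 -1.6 -0.1]
  turn units [ 0.001 -0.013 -0.006]  then shift units (tool after turn) [-0.026 -0.051  2.528]
```

Call:
step_arm --commands '[{"tx":-0.02,"ty":-0.05,"tz":0.7,"wx":0,"wy":0,"wz":0},{"tx":0,"ty":0,"tz":0.7,"wx":0,"wy":0,"wz":0},{"tx":0,"ty":0,"tz":0.6,"wx":0,"wy":0,"wz":0},{"tx":0,"ty":0,"tz":0.35,"wx":0,"wy":0,"wz":0},{"tx":0,"ty":0,"tz":0.15,"wx":0,"wy":0,"wz":0},{"tx":0,"ty":0,"tz":0,"wx":0,"wy":0,"wz":0},{"tx":0,"ty":0,"tz":0,"wx":0,"wy":0,"wz":0}]'

```text
time: 23.05
tool_pos: [0.4555, -0.2452, -0.0123]
ee_rot: [3.141, 0.001, 2.375]
wrist_force: [0.1, 0.0, 0.4]
finger_gap: 0.0304
grip_force: 0.0
```

Call:
step_arm --commands '[{"tx":0,"ty":0,"tz":0,"wx":0,"wy":0,"wz":0},{"tx":0,"ty":0,"tz":0,"wx":0,"wy":0,"wz":0},{"tx":0,"ty":0,"tz":0,"wx":0,"wy":0,"wz":0},{"tx":0,"ty":0,"tz":0,"wx":0,"wy":0,"wz":0},{"tx":0,"ty":0,"tz":0,"wx":0,"wy":0,"wz":0}]' --fingers 0 --squeeze 40

```text
time: 23.55
tool_pos: [0.4552, -0.2451, -0.0128]
ee_rot: [3.141, 0.001, 2.375]
wrist_force: [0.4, -0.3, 5.4]
finger_gap: 0.0096
grip_force: 40.0
```

```bash
python3 - <<'E'
from h import *
np.set_printoptions(precision=3,suppress=True)
go(454.8,-243.3,-14,136.2)
E
```

```text
t=23.6 p [ 455.2 -245.1  -12.8] yaw 136.06 j1,j6 [-0.63 -1.43] gap 9.6 grip 40.0 F [ 0.4 -0.3  5.4]
  turn units [ 0.001  0.004 -0.017]  then shift units (tool after turn) [0.05  0.035 0.041]
```

Call:
step_arm --commands '[{"tx":0,"ty":0,"tz":-0.4,"wx":0,"wy":0,"wz":0},{"tx":0,"ty":0,"tz":-0.7,"wx":0,"wy":0,"wz":0},{"tx":0,"ty":0,"tz":-1,"wx":0,"wy":0,"wz":0},{"tx":0,"ty":0,"tz":-1,"wx":0,"wy":0,"wz":0},{"tx":0,"ty":0,"tz":-0.9,"wx":0,"wy":0,"wz":0},{"tx":0,"ty":0,"tz":0,"wx":0,"wy":0,"wz":-0.9},{"tx":0,"ty":0,"tz":0,"wx":0,"wy":0,"wz":-0.9},{"tx":0,"ty":0,"tz":0,"wx":0,"wy":0,"wz":-0.9},{"tx":0,"ty":0,"tz":0,"wx":0,"wy":0,"wz":-0.9},{"tx":0,"ty":0,"tz":0,"wx":0,"wy":0,"wz":-0.95},{"tx":0,"ty":0,"tz":0,"wx":0,"wy":0,"wz":0},{"tx":0,"ty":0,"tz":0,"wx":0,"wy":0,"wz":0}]'

```text
time: 24.75
tool_pos: [0.4545, -0.2446, 0.1069]
ee_rot: [3.141, -0.001, 3.007]
wrist_force: [-0.7, 0.2, -3.5]
finger_gap: 0.0097
grip_force: 40.0
```

```bash
python3 - <<'E'
from h import *
np.set_printoptions(precision=1,suppress=True)
f=np.load('/tmp/w3.npz');p,d,K,T=f['p'],f['d'],f['K'],f['T']
h=cv2.cvtColor(p,cv2.COLOR_RGB2HSV).astype(int);C=wcloud(d,K,T)
g=(abs(h[...,0]-20)<8)&(h[...,1]>90)&(h[...,2]>60);g[98:]=0
P=[b for b in blobs(g,8) if 170<b[2][0]<340]
for b in P: print(b[1],b[2],fish(K,T,b[2],.034)[0],fish(K,T,b[2],.028)[0],C[b[0]][:,2].max())
go(521.9,-41,100,172.4)
p,d,K,T=wsnap('w5');C=wcloud(d,K,T);s=robot.get_state();tp=s['tool_pos']*1e3
cv2.imwrite('pics/w5c.png',cv2.cvtColor(p[120:320,100:420],cv2.COLOR_RGB2BGR))
E
```

```text
[250  18   7  10  56] [253.3  22.7] [503.6  38.7  34. ] [501.8  38.9  28. ] 363.12872141984724
[184  21   8   9  54] [187.4  25. ] [493.8 -34.2  34. ] [491.7 -35.3  28. ] 42.1950062114087
[315  21   9  10  64] [319.1  25.3] [513.1 111.5  34. ] [511.4 113.1  28. ] 42.65688349721047
[250  70   7   8  44] [253.1  73.1] [561.9  30.9  34. ] [561.  31.  28.] 42.78922797853141
[315  71  10   9  61] [319.8  75. ] [571.3 104.   34. ] [570.7 105.5  28. ] 42.22072381023661
[183  72   8   7  43] [186.7  74.9] [552.2 -42.   34. ] [551.2 -43.2  28. ] 42.18160553386119
t=24.8 p [ 454.5 -244.6  106.9] yaw 172.27 j1,j6 [-0.6 -2.1] gap 9.7 grip 40.0 F [-0.7  0.2 -3.5]
  turn units [ 0. -0. -0.]  then shift units (tool after turn) [-1.3  7.   0.2]
```

View pics/w5c.png

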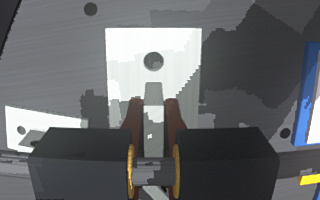

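The crop shows the held plate square to the tool, with its hole at full-picture (252,182) and its end edge at row 148. I use these to measure the offset in the grip.

```bash
cat >> h.py <<'E'
def held(fn,dz,show=False):
    # offset of the held bracket in the tool frame; dz = reported z when its underside was at 0
    s=robot.get_state();p,d,K,T=wsnap(fn);tp=s['tool_pos']*1e3;R=Rn.from_euler('xyz',s['ee_rot']);zt=(tp[2]-dz+6)/1e3
    C=wcloud(d,K,T);h=cv2.cvtColor(p,cv2.COLOR_RGB2HSV).astype(int)
    m=(abs(C[...,2]-zt*1e3)<5); m=m&(np.hypot(C[...,0]-tp[0],C[...,1]-tp[1])<75);m[235:]=0
    m=max(blobs(m),key=lambda b:b[1][4])[0]
    cs=cv2.findContours(m.astype(np.uint8),0,1)[0];W=fish(K,T,max(cs,key=len)[:,0],zt)
    L=R.inv().apply(W-tp); e=L[L[:,0]>np.percentile(L[:,0],85)]
    top=np.median(L[(abs(L[:,1])<15)&(L[:,0]>30)][:,0]); f=L[(L[:,0]>22)&(L[:,0]<44)];l=np.median(f[f[:,1]<-15][:,1]);r=np.median(f[f[:,1]>15][:,1])
    print('plate z',np.median(C[m][:,2]),'expect',zt*1e3,'end x',top,'sides y',l,r,'-> bracket offset tool x %.1f y %.1f'%(top-50,(l+r)/2))
    e=L[(L[:,0]>22)&(L[:,0]<44)&(L[:,1]<-15)];print(' side slope deg',np.degrees(np.polyfit(e[:,0],e[:,1],1)[0]))
    hm=~m; 
    for b in blobs(hm,20):
        q=R.inv().apply(fish(K,T,b[2],zt)-tp)[0]
        if b[1][4]<600 and abs(q[1])<15 and 15<q[0]<45: print(' hole',b[1][4],q)
E
python3 - <<'E'
from h import *
np.set_printoptions(precision=1,suppress=True)
held('w6',-12.8)
E
```

```text
plate z 124.991487413105 expect 125.71458526366742 end x 51.670651319748906 sides y -26.62173010729733 28.53672391841911 -> bracket offset tool x 1.7 y 1.0
 side slope deg -0.3123827941554684
 hole 277 [ 31.9   1.2 -18.8]
```

Call:
step_arm --commands '[{"tx":-0.18,"ty":0.7,"tz":0,"wx":0,"wy":0,"wz":-0.03},{"tx":-0.18,"ty":0.9,"tz":0,"wx":0,"wy":0,"wz":0},{"tx":-0.18,"ty":0.9,"tz":0,"wx":0,"wy":0,"wz":0},{"tx":-0.18,"ty":0.9,"tz":0,"wx":0,"wy":0,"wz":0},{"tx":-0.18,"ty":0.9,"tz":0,"wx":0,"wy":0,"wz":0},{"tx":-0.18,"ty":0.9,"tz":0,"wx":0,"wy":0,"wz":0},{"tx":-0.15,"ty":0.9,"tz":0,"wx":0,"wy":0,"wz":0},{"tx":-0.15,"ty":0.9,"tz":0,"wx":0,"wy":0,"wz":0},{"tx":0,"ty":0,"tz":0.6,"wx":0,"wy":0,"wz":0},{"tx":0,"ty":0,"tz":0.6,"wx":0,"wy":0,"wz":0},{"tx":0,"ty":0,"tz":0.4,"wx":0,"wy":0,"wz":0},{"tx":0,"ty":0,"tz":0,"wx":0,"wy":0,"wz":0}]'

```text
time: 26.05
tool_pos: [0.5211, -0.0416, 0.0573]
ee_rot: [3.141, -0.004, 3.013]
wrist_force: [-0.1, 0.7, -3.0]
finger_gap: 0.0098
grip_force: 40.0
```

Call:
step_arm --commands '[{"tx":0,"ty":0,"tz":0,"wx":0,"wy":0,"wz":0},{"tx":0,"ty":0,"tz":0,"wx":0,"wy":0,"wz":0}]'

```text
time: 26.25
tool_pos: [0.5234, -0.0423, 0.0596]
ee_rot: [-3.142, 0.001, 3.014]
wrist_force: [0.5, -0.3, -3.9]
finger_gap: 0.0099
grip_force: 40.0
```

```bash
python3 - <<'E'
from h import *
np.set_printoptions(precision=3,suppress=True)
for i in range(3): go(523.1,-40.5,42,172.5); wsnap('w7')
a=cv2.imread('pics/w7.png');cv2.imwrite('pics/w7c.png',cv2.resize(a[130:300,120:390],None,fx=2.5,fy=2.5))
E
```

```text
t=26.2 p [523.4 -42.3  59.6] yaw 172.66 j1,j6 [-0.21 -1.66] gap 9.9 grip 40.0 F [ 0.5 -0.3 -3.9]
  turn units [-0.     0.009  0.02 ]  then shift units (tool after turn) [0.016 0.057 0.585]
t=26.3 p [523.4 -42.2  59.6] yaw 172.67 j1,j6 [-0.21 -1.66] gap 9.6 grip 40.0 F [ 0.2 -0.7 -3. ]
  turn units [-0.     0.01   0.021]  then shift units (tool after turn) [0.018 0.056 0.588]
t=26.4 p [523.4 -42.2  59.6] yaw 172.68 j1,j6 [-0.21 -1.66] gap 10.0 grip 40.0 F [-0.  -0.  -3.2]
  turn units [-0.     0.011  0.022]  then shift units (tool after turn) [0.018 0.056 0.588]
```

View pics/w7c.png

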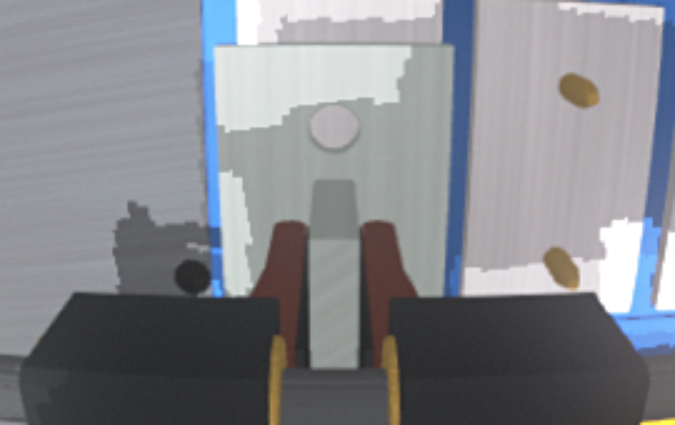

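Call:
step_arm --commands '[{"tx":0.02,"ty":0.06,"tz":0.3,"wx":0,"wy":0,"wz":0.02},{"tx":0,"ty":0,"tz":0.28,"wx":0,"wy":0,"wz":0},{"tx":0,"ty":0,"tz":0,"wx":0,"wy":0,"wz":0},{"tx":0,"ty":0,"tz":0,"wx":0,"wy":0,"wz":0},{"tx":0,"ty":0,"tz":0,"wx":0,"wy":0,"wz":0}]'

```text
time: 26.9
tool_pos: [0.5224, -0.04, 0.0414]
ee_rot: [3.142, -0.0, 3.012]
wrist_force: [-0.2, 0.1, -2.6]
finger_gap: 0.0097
grip_force: 40.0
```

```bash
python3 - <<'E'
from h import *
np.set_printoptions(precision=3,suppress=True)
go(523.1,-40.5,28,172.5)
E
```

```text
t=26.9 p [522.4 -40.   41.4] yaw 172.55 j1,j6 [-0.21 -1.65] gap 9.7 grip 40.0 F [-0.2  0.1 -2.6]
  turn units [ 0.001 -0.001  0.006]  then shift units (tool after turn) [-0.026 -0.012  0.447]
```

Call:
step_arm --commands '[{"tx":-0.02,"ty":-0.01,"tz":0.2,"wx":0,"wy":0,"wz":0},{"tx":0,"ty":0,"tz":0.2,"wx":0,"wy":0,"wz":0},{"tx":0,"ty":0,"tz":0.2,"wx":0,"wy":0,"wz":0},{"tx":0,"ty":0,"tz":0,"wx":0,"wy":0,"wz":0},{"tx":0,"ty":0,"tz":0,"wx":0,"wy":0,"wz":0}]'

```text
time: 27.4
tool_pos: [0.5226, -0.0403, 0.0231]
ee_rot: [3.141, -0.001, 3.012]
wrist_force: [-0.2, 0.3, -2.5]
finger_gap: 0.0096
grip_force: 40.0
```

Call:
step_arm --commands '[{"tx":0,"ty":0,"tz":0.2,"wx":0,"wy":0,"wz":0},{"tx":0,"ty":0,"tz":0.15,"wx":0,"wy":0,"wz":0},{"tx":0,"ty":0,"tz":0.1,"wx":0,"wy":0,"wz":0},{"tx":0,"ty":0,"tz":0.05,"wx":0,"wy":0,"wz":0},{"tx":0,"ty":0,"tz":0,"wx":0,"wy":0,"wz":0},{"tx":0,"ty":0,"tz":0,"wx":0,"wy":0,"wz":0}]'

```text
time: 28.0
tool_pos: [0.5229, -0.0404, 0.0085]
ee_rot: [3.141, -0.0, 3.012]
wrist_force: [-0.6, -0.3, -3.4]
finger_gap: 0.0102
grip_force: 40.0
```

Call:
step_arm --commands '[{"tx":0,"ty":0,"tz":0.05,"wx":0,"wy":0,"wz":0},{"tx":0,"ty":0,"tz":0,"wx":0,"wy":0,"wz":0},{"tx":0,"ty":0,"tz":0,"wx":0,"wy":0,"wz":0}]'

```text
time: 28.3
tool_pos: [0.5233, -0.0405, 0.0072]
ee_rot: [3.142, 0.001, 3.012]
wrist_force: [0.4, -0.6, -0.7]
finger_gap: 0.0099
grip_force: 40.0
```

Call:
step_arm --commands '[{"tx":0,"ty":0,"tz":0,"wx":0,"wy":0,"wz":0},{"tx":0,"ty":0,"tz":0,"wx":0,"wy":0,"wz":0},{"tx":0,"ty":0,"tz":0,"wx":0,"wy":0,"wz":0},{"tx":0,"ty":0,"tz":0,"wx":0,"wy":0,"wz":0},{"tx":0,"ty":0,"tz":-0.4,"wx":0,"wy":0,"wz":0},{"tx":0,"ty":0,"tz":-0.7,"wx":0,"wy":0,"wz":0},{"tx":0,"ty":0,"tz":-1,"wx":0,"wy":0,"wz":0},{"tx":0,"ty":0,"tz":-1,"wx":0,"wy":0,"wz":0},{"tx":0,"ty":0,"tz":-1,"wx":0,"wy":0,"wz":0},{"tx":0,"ty":0,"tz":0,"wx":0,"wy":0,"wz":0},{"tx":0,"ty":0,"tz":0,"wx":0,"wy":0,"wz":0}]' --fingers 0.35

```text
time: 29.4
tool_pos: [0.5234, -0.0405, 0.1311]
ee_rot: [-3.142, 0.002, 3.012]
wrist_force: [-0.1, -0.4, -0.1]
finger_gap: 0.0305
grip_force: 0.0
```

```bash
python3 - <<'E'
from h import *
np.set_printoptions(precision=2,suppress=True)
p,d=snap('top','t4');C=cloud('top',d)*1e3
h=cv2.cvtColor(p,cv2.COLOR_RGB2HSV).astype(int)
for m,s,c in blobs((h[...,1]<45)&(h[...,2]>150),150):
    if 290<c[0]<430 and 140<c[1]<270: print('br',s,rect('top',m,.006),np.median(C[m],0))
p,d,K,T=wsnap('w8');C=wcloud(d,K,T)
m=(C[...,2]>22.5)&(C[...,2]<30)&(np.hypot(C[...,0]-521.7,C[...,1]+39.7)<70);print('seated plate z',np.median(C[m],0),m.sum())
for q in ((25,0),(42,0),(42,20),(42,-20),(48,0)):
    w=np.array([521.7-.991*q[0]+.1305*q[1],-39.7+.1305*q[0]+.991*q[1]]);k=(np.hypot(C[...,0]-w[0],C[...,1]-w[1])<4)&(C[...,2]<60);print(q,k.sum(),np.median(C[k][:,2]))
go(585.7,-254.9,105,208.9)
E
```

```text
br [334 162  26  40 547] [ 586.42 -255.15  103.88   58.59   28.58] [ 574.76 -258.35    5.36]
br [367 190  39  29 698] [ 519.8  -379.18  101.85   59.84   74.18] [ 517.5  -376.66    5.58]
seated plate z [518.13 -38.2   25.28] 4534
(25, 0) 37 24.796401647820375
(42, 0) 52 25.110623401592562
(42, 20) 50 25.277408369238557
(42, -20) 50 25.182673684962907
(48, 0) 53 24.560173399826578
t=29.5 p [522.  -40.2 129.4] yaw 172.55 j1,j6 [-0.21 -1.65] gap 30.9 grip 0.0 F [-0.9 -0.4 -0. ]
  turn units [ 0.01 -0.01 -4.54]  then shift units (tool after turn) [ 1.6  -7.29  0.81]
```

Call:
step_arm --commands '[{"tx":0,"ty":0,"tz":0,"wx":0,"wy":0,"wz":-0.9},{"tx":0,"ty":0,"tz":0,"wx":0,"wy":0,"wz":-0.9},{"tx":0,"ty":0,"tz":0,"wx":0,"wy":0,"wz":-0.9},{"tx":0,"ty":0,"tz":0,"wx":0,"wy":0,"wz":-0.9},{"tx":0,"ty":0,"tz":0,"wx":0,"wy":0,"wz":-0.94},{"tx":0.2,"ty":-0.9,"tz":0,"wx":0,"wy":0,"wz":0},{"tx":0.2,"ty":-0.9,"tz":0,"wx":0,"wy":0,"wz":0},{"tx":0.2,"ty":-0.9,"tz":0,"wx":0,"wy":0,"wz":0},{"tx":0.2,"ty":-0.9,"tz":0,"wx":0,"wy":0,"wz":0},{"tx":0.2,"ty":-0.9,"tz":0,"wx":0,"wy":0,"wz":0},{"tx":0.2,"ty":-0.9,"tz":0,"wx":0,"wy":0,"wz":0},{"tx":0.2,"ty":-0.9,"tz":0.3,"wx":0,"wy":0,"wz":0}]'

```text
time: 30.7
tool_pos: [0.5773, -0.2272, 0.1201]
ee_rot: [3.141, -0.0, -2.638]
wrist_force: [-0.6, -0.6, -0.0]
finger_gap: 0.0306
grip_force: 0.0
```

Call:
step_arm --commands '[{"tx":0.2,"ty":-0.9,"tz":0.5,"wx":0,"wy":0,"wz":0},{"tx":0,"ty":0,"tz":0.7,"wx":0,"wy":0,"wz":0},{"tx":0,"ty":0,"tz":0.7,"wx":0,"wy":0,"wz":0},{"tx":0,"ty":0,"tz":0,"wx":0,"wy":0,"wz":0},{"tx":0,"ty":0,"tz":0,"wx":0,"wy":0,"wz":0},{"tx":0,"ty":0,"tz":0,"wx":0,"wy":0,"wz":0}]'

```text
time: 31.3
tool_pos: [0.5855, -0.2527, 0.0645]
ee_rot: [-3.141, 0.0, -2.637]
wrist_force: [-0.1, 0.1, -0.5]
finger_gap: 0.0306
grip_force: 0.0
```

```bash
python3 - <<'E'
from h import *
np.set_printoptions(precision=3,suppress=True)
p,d,K,T=wsnap('w9');brk(p,d,K,T)
go(585.7,-254.9,-13,208.9)
E
```

```text
br [ 104    5  121  119 6442] [ 519.663 -378.37   100.385   56.694   74.328]
br [ 217  136   67   81 4238] [ 572.11  -262.191   70.304   56.518   28.921]
t=31.4 p [ 585.8 -252.9   64.9] yaw -151.11 j1,j6 [-0.52 -2.59] gap 30.8 grip 0.0 F [ 0.7 -1.  -0.3]
  turn units [-0.008  0.006 -0.001]  then shift units (tool after turn) [ 0.036 -0.057  2.596]
```

Call:
step_arm --commands '[{"tx":0.03,"ty":-0.05,"tz":0.7,"wx":0,"wy":0,"wz":0},{"tx":0,"ty":0,"tz":0.7,"wx":0,"wy":0,"wz":0},{"tx":0,"ty":0,"tz":0.6,"wx":0,"wy":0,"wz":0},{"tx":0,"ty":0,"tz":0.4,"wx":0,"wy":0,"wz":0},{"tx":0,"ty":0,"tz":0.2,"wx":0,"wy":0,"wz":0},{"tx":0,"ty":0,"tz":0,"wx":0,"wy":0,"wz":0},{"tx":0,"ty":0,"tz":0,"wx":0,"wy":0,"wz":0}]'

```text
time: 32.05
tool_pos: [0.5857, -0.2548, -0.0133]
ee_rot: [-3.141, 0.001, -2.638]
wrist_force: [0.5, -0.0, 0.7]
finger_gap: 0.0306
grip_force: 0.0
```

Call:
step_arm --commands '[{"tx":0,"ty":0,"tz":0,"wx":0,"wy":0,"wz":0},{"tx":0,"ty":0,"tz":0,"wx":0,"wy":0,"wz":0},{"tx":0,"ty":0,"tz":0,"wx":0,"wy":0,"wz":0},{"tx":0,"ty":0,"tz":0,"wx":0,"wy":0,"wz":0},{"tx":0,"ty":0,"tz":0,"wx":0,"wy":0,"wz":0}]' --fingers 0 --squeeze 40

```text
time: 32.55
tool_pos: [0.5857, -0.2549, -0.0135]
ee_rot: [-3.14, 0.001, -2.638]
wrist_force: [0.4, -0.2, 3.7]
finger_gap: 0.0096
grip_force: 40.0
```

```bash
python3 - <<'E'
from h import *
np.set_printoptions(precision=3,suppress=True)
go(585.7,-254.9,-13,208.9)
E
```

```text
t=32.5 p [ 585.7 -254.9  -13.5] yaw -151.13 j1,j6 [-0.52 -2.59] gap 9.6 grip 40.0 F [ 0.4 -0.2  3.7]
  turn units [-0.008  0.005 -0.004]  then shift units (tool after turn) [-0.001  0.    -0.015]
```

Now lift, turn back 36.4° to 172.5°, and measure the offset in the grip.

Call:
step_arm --commands '[{"tx":0,"ty":0,"tz":-0.4,"wx":0,"wy":0,"wz":0},{"tx":0,"ty":0,"tz":-0.7,"wx":0,"wy":0,"wz":0},{"tx":0,"ty":0,"tz":-1,"wx":0,"wy":0,"wz":0},{"tx":0,"ty":0,"tz":-1,"wx":0,"wy":0,"wz":0},{"tx":0,"ty":0,"tz":-0.9,"wx":0,"wy":0,"wz":0},{"tx":0,"ty":0,"tz":0,"wx":0,"wy":0,"wz":0.9},{"tx":0,"ty":0,"tz":0,"wx":0,"wy":0,"wz":0.9},{"tx":0,"ty":0,"tz":0,"wx":0,"wy":0,"wz":0.9},{"tx":0,"ty":0,"tz":0,"wx":0,"wy":0,"wz":0.9},{"tx":0,"ty":0,"tz":0,"wx":0,"wy":0,"wz":0.95},{"tx":0,"ty":0,"tz":0,"wx":0,"wy":0,"wz":0},{"tx":0,"ty":0,"tz":0,"wx":0,"wy":0,"wz":0}]'

```text
time: 33.75
tool_pos: [0.5846, -0.2541, 0.1059]
ee_rot: [3.141, -0.001, 3.014]
wrist_force: [-0.0, 0.6, -2.9]
finger_gap: 0.0096
grip_force: 40.0
```

```bash
python3 - <<'E'
from h import *
np.set_printoptions(precision=3,suppress=True)
held('w10',-13.4)
go(531.4,34.1,107,172.5)
E
```

```text
plate z 124.6479417668867 expect 125.28849772361491 end x 51.15137569154988 sides y -26.589622895071738 28.468056950794292 -> bracket offset tool x 1.2 y 0.9
 side slope deg -0.2024221250846915
 hole 275 [ 31.395   1.259 -19.37 ]
t=33.8 p [ 584.7 -254.2  105.9] yaw 172.65 j1,j6 [-0.52 -1.96] gap 9.8 grip 40.0 F [ 0.2 -0.9 -2.4]
  turn units [ 0.003 -0.005  0.019]  then shift units (tool after turn) [ 3.016  9.297 -0.037]
```

Call:
step_arm --commands '[{"tx":0.2,"ty":0.7,"tz":0,"wx":0,"wy":0,"wz":0.02},{"tx":0.3,"ty":0.9,"tz":0,"wx":0,"wy":0,"wz":0},{"tx":0.3,"ty":0.95,"tz":0,"wx":0,"wy":0,"wz":0},{"tx":0.3,"ty":0.95,"tz":0,"wx":0,"wy":0,"wz":0},{"tx":0.3,"ty":0.95,"tz":0,"wx":0,"wy":0,"wz":0},{"tx":0.3,"ty":0.95,"tz":0,"wx":0,"wy":0,"wz":0},{"tx":0.3,"ty":0.95,"tz":0,"wx":0,"wy":0,"wz":0},{"tx":0.3,"ty":0.95,"tz":0,"wx":0,"wy":0,"wz":0},{"tx":0.3,"ty":0.95,"tz":0,"wx":0,"wy":0,"wz":0},{"tx":0.3,"ty":0.7,"tz":0,"wx":0,"wy":0,"wz":0},{"tx":0.07,"ty":0.34,"tz":0,"wx":0,"wy":0,"wz":0},{"tx":0,"ty":0,"tz":0,"wx":0,"wy":0,"wz":0}]'

```text
time: 35.0
tool_pos: [0.534, 0.0345, 0.1061]
ee_rot: [3.142, 0.0, 3.011]
wrist_force: [0.3, -0.0, -3.3]
finger_gap: 0.0103
grip_force: 40.0
```

Call:
step_arm --commands '[{"tx":0,"ty":0,"tz":0.6,"wx":0,"wy":0,"wz":0},{"tx":0,"ty":0,"tz":0.6,"wx":0,"wy":0,"wz":0},{"tx":0,"ty":0,"tz":0.6,"wx":0,"wy":0,"wz":0},{"tx":0,"ty":0,"tz":0.3,"wx":0,"wy":0,"wz":0},{"tx":0,"ty":0,"tz":0,"wx":0,"wy":0,"wz":0},{"tx":0,"ty":0,"tz":0,"wx":0,"wy":0,"wz":0},{"tx":0,"ty":0,"tz":0,"wx":0,"wy":0,"wz":0}]'

```text
time: 35.7
tool_pos: [0.535, 0.0333, 0.0438]
ee_rot: [3.141, 0.002, 3.007]
wrist_force: [-0.1, -0.5, -2.6]
finger_gap: 0.0098
grip_force: 40.0
```

```bash
python3 - <<'E'
from h import *
np.set_printoptions(precision=3,suppress=True)
go(532.6,33.8,23,172.5)
E
```

```text
t=35.7 p [535.   33.3  43.8] yaw 172.30 j1,j6 [-0.07 -1.5 ] gap 9.8 grip 40.0 F [-0.1 -0.5 -2.6]
  turn units [ 0.001  0.011 -0.025]  then shift units (tool after turn) [0.08  0.007 0.693]
```

Call:
step_arm --commands '[{"tx":0.08,"ty":0.01,"tz":0,"wx":0,"wy":0,"wz":-0.02},{"tx":0,"ty":0,"tz":0,"wx":0,"wy":0,"wz":0},{"tx":0,"ty":0,"tz":0,"wx":0,"wy":0,"wz":0},{"tx":0,"ty":0,"tz":0,"wx":0,"wy":0,"wz":0}]'

```text
time: 36.1
tool_pos: [0.5318, 0.0343, 0.0432]
ee_rot: [3.141, 0.0, 3.01]
wrist_force: [0.4, -0.6, -2.8]
finger_gap: 0.0099
grip_force: 40.0
```

```bash
python3 - <<'E'
from h import *
np.set_printoptions(precision=3,suppress=True)
go(532.6,33.8,23,172.5)
E
```

```text
t=36.1 p [531.8  34.3  43.2] yaw 172.48 j1,j6 [-0.07 -1.5 ] gap 9.9 grip 40.0 F [ 0.4 -0.6 -2.8]
  turn units [ 0.001  0.003 -0.002]  then shift units (tool after turn) [-0.03  -0.013  0.673]
```

Call:
step_arm --commands '[{"tx":-0.02,"ty":-0.01,"tz":0.2,"wx":0,"wy":0,"wz":0},{"tx":0,"ty":0,"tz":0.2,"wx":0,"wy":0,"wz":0},{"tx":0,"ty":0,"tz":0.25,"wx":0,"wy":0,"wz":0},{"tx":0,"ty":0,"tz":0,"wx":0,"wy":0,"wz":0},{"tx":0,"ty":0,"tz":0,"wx":0,"wy":0,"wz":0}]'

```text
time: 36.6
tool_pos: [0.5318, 0.0339, 0.0229]
ee_rot: [3.142, -0.001, 3.01]
wrist_force: [-0.3, 0.1, -2.3]
finger_gap: 0.0094
grip_force: 40.0
```

Clean entry, so on down to the seat.

Call:
step_arm --commands '[{"tx":0,"ty":0,"tz":0.2,"wx":0,"wy":0,"wz":0},{"tx":0,"ty":0,"tz":0.15,"wx":0,"wy":0,"wz":0},{"tx":0,"ty":0,"tz":0.1,"wx":0,"wy":0,"wz":0},{"tx":0,"ty":0,"tz":0.08,"wx":0,"wy":0,"wz":0},{"tx":0,"ty":0,"tz":0,"wx":0,"wy":0,"wz":0},{"tx":0,"ty":0,"tz":0,"wx":0,"wy":0,"wz":0}]'

```text
time: 37.2
tool_pos: [0.5322, 0.0339, 0.0075]
ee_rot: [3.142, -0.0, 3.01]
wrist_force: [0.7, 0.0, -3.1]
finger_gap: 0.0101
grip_force: 40.0
```

Call:
step_arm --commands '[{"tx":0,"ty":0,"tz":0,"wx":0,"wy":0,"wz":0},{"tx":0,"ty":0,"tz":0,"wx":0,"wy":0,"wz":0},{"tx":0,"ty":0,"tz":0,"wx":0,"wy":0,"wz":0},{"tx":0,"ty":0,"tz":0,"wx":0,"wy":0,"wz":0},{"tx":0,"ty":0,"tz":-0.4,"wx":0,"wy":0,"wz":0},{"tx":0,"ty":0,"tz":-0.7,"wx":0,"wy":0,"wz":0},{"tx":0,"ty":0,"tz":-1,"wx":0,"wy":0,"wz":0},{"tx":0,"ty":0,"tz":-1,"wx":0,"wy":0,"wz":0},{"tx":0,"ty":0,"tz":-1,"wx":0,"wy":0,"wz":0},{"tx":0,"ty":0,"tz":0,"wx":0,"wy":0,"wz":0},{"tx":0,"ty":0,"tz":0,"wx":0,"wy":0,"wz":0}]' --fingers 0.35

```text
time: 38.3
tool_pos: [0.5328, 0.0338, 0.1318]
ee_rot: [3.141, 0.002, 3.01]
wrist_force: [0.2, 0.4, 0.6]
finger_gap: 0.0309
grip_force: 0.0
```

```bash
cat >> h.py <<'E'
def seated(C,x,y):
    for q in ((42,0),(42,20),(42,-20),(48,0),(-42,0),(-42,20),(-42,-20)):
        w=np.array([x-.991*q[0]+.1305*q[1],y+.1305*q[0]+.991*q[1]]);k=(np.hypot(C[...,0]-w[0],C[...,1]-w[1])<4)&(C[...,2]<60);print(q,k.sum(),np.median(C[k][:,2]) if k.sum() else None)
E
python3 - <<'E'
from h import *
np.set_printoptions(precision=2,suppress=True)
p,d=snap('top','t5');C=cloud('top',d)*1e3
h=cv2.cvtColor(p,cv2.COLOR_RGB2HSV).astype(int)
for m,s,c in blobs((h[...,1]<45)&(h[...,2]>150),150):
    if 290<c[0]<430 and 140<c[1]<270: print('br',s,rect('top',m,.006),np.median(C[m],0))
p,d,K,T=wsnap('w11');C=wcloud(d,K,T);seated(C,531.4,34.3)
go(519.7,-378.8,105,254.3);go(519.7,-378.8,105,74.3)
E
```

```text
br [367 190  39  29 702] [ 520.09 -379.23  101.87   60.31   74.27] [ 517.55 -377.13    5.39]
(42, 0) 50 25.08825242090834
(42, 20) 49 25.595108088777074
(42, -20) 51 25.29396945124718
(48, 0) 51 24.915955472495142
(-42, 0) 41 25.324052582918142
(-42, 20) 41 25.195972854008765
(-42, -20) 43 25.1792048493108
t=38.4 p [531.3  33.9 130. ] yaw 172.47 j1,j6 [-0.07 -1.51] gap 31.0 grip 0.0 F [-0.5 -0.8  0.3]
  turn units [  0.01  -0.01 -10.23]  then shift units (tool after turn) [13.35 -3.35  0.83]
t=38.4 p [531.3  33.9 130. ] yaw 172.47 j1,j6 [-0.07 -1.51] gap 31.0 grip 0.0 F [-0.5 -0.8  0.3]
  turn units [-0.01 -0.01 12.27]  then shift units (tool after turn) [-13.35   3.35   0.83]
```

Call:
step_arm --commands '[{"tx":0,"ty":0,"tz":0,"wx":0,"wy":0,"wz":1},{"tx":0,"ty":0,"tz":0,"wx":0,"wy":0,"wz":1},{"tx":0,"ty":0,"tz":0,"wx":0,"wy":0,"wz":1},{"tx":0,"ty":0,"tz":0,"wx":0,"wy":0,"wz":1},{"tx":0,"ty":0,"tz":0,"wx":0,"wy":0,"wz":1},{"tx":0,"ty":0,"tz":0,"wx":0,"wy":0,"wz":1},{"tx":0,"ty":0,"tz":0,"wx":0,"wy":0,"wz":1},{"tx":0,"ty":0,"tz":0,"wx":0,"wy":0,"wz":1},{"tx":0,"ty":0,"tz":0,"wx":0,"wy":0,"wz":1},{"tx":0,"ty":0,"tz":0,"wx":0,"wy":0,"wz":1},{"tx":0,"ty":0,"tz":0,"wx":0,"wy":0,"wz":1},{"tx":0,"ty":0,"tz":0,"wx":0,"wy":0,"wz":1}]'

```text
time: 39.6
tool_pos: [0.5309, 0.0339, 0.129]
ee_rot: [-3.138, 0.001, 1.329]
wrist_force: [-0.3, -0.2, -0.1]
finger_gap: 0.0307
grip_force: 0.0
```

Call:
step_arm --commands '[{"tx":-0.7,"ty":0.2,"tz":0,"wx":0,"wy":0,"wz":0.27},{"tx":-0.95,"ty":0.25,"tz":0,"wx":0,"wy":0,"wz":0},{"tx":-0.95,"ty":0.25,"tz":0,"wx":0,"wy":0,"wz":0},{"tx":-0.95,"ty":0.25,"tz":0,"wx":0,"wy":0,"wz":0},{"tx":-0.95,"ty":0.25,"tz":0,"wx":0,"wy":0,"wz":0},{"tx":-0.95,"ty":0.25,"tz":0,"wx":0,"wy":0,"wz":0},{"tx":-0.95,"ty":0.25,"tz":0,"wx":0,"wy":0,"wz":0},{"tx":-0.95,"ty":0.25,"tz":0,"wx":0,"wy":0,"wz":0},{"tx":-0.95,"ty":0.25,"tz":0,"wx":0,"wy":0,"wz":0},{"tx":-0.95,"ty":0.25,"tz":0,"wx":0,"wy":0,"wz":0},{"tx":-0.95,"ty":0.25,"tz":0,"wx":0,"wy":0,"wz":0},{"tx":-0.95,"ty":0.25,"tz":0,"wx":0,"wy":0,"wz":0}]'

```text
time: 40.8
tool_pos: [0.5266, -0.3125, 0.1287]
ee_rot: [-3.138, -0.001, 1.297]
wrist_force: [0.6, 0.5, -0.1]
finger_gap: 0.0302
grip_force: 0.0
```

Call:
step_arm --commands '[{"tx":-0.95,"ty":0.25,"tz":0,"wx":0,"wy":0,"wz":0},{"tx":-0.9,"ty":0.15,"tz":0.5,"wx":0,"wy":0,"wz":0},{"tx":-0.35,"ty":0,"tz":0.7,"wx":0,"wy":0,"wz":0},{"tx":0,"ty":0,"tz":0.7,"wx":0,"wy":0,"wz":0},{"tx":0,"ty":0,"tz":0.3,"wx":0,"wy":0,"wz":0},{"tx":0,"ty":0,"tz":0,"wx":0,"wy":0,"wz":0},{"tx":0,"ty":0,"tz":0,"wx":0,"wy":0,"wz":0}]'

```text
time: 41.5
tool_pos: [0.5215, -0.3784, 0.0644]
ee_rot: [-3.141, -0.0, 1.297]
wrist_force: [-0.3, 0.1, 0.1]
finger_gap: 0.0306
grip_force: 0.0
```

```bash
python3 - <<'E'
from h import *
np.set_printoptions(precision=3,suppress=True)
p,d,K,T=wsnap('w12');brk(p,d,K,T)
go(519.7,-378.7,-13,74.3)
E
```

```text
t=41.5 p [ 522.  -378.8   65.1] yaw 74.34 j1,j6 [-0.73 -0.46] gap 30.4 grip 0.0 F [ 0.1 -0.2 -0.1]
  turn units [0.004 0.001 0.005]  then shift units (tool after turn) [-0.017 -0.074  2.603]
```

```bash
python3 - <<'E'
from h import *
np.set_printoptions(precision=2,suppress=True)
f=np.load('/tmp/w12.npz');p,d,K,T=f['p'],f['d'],f['K'],f['T'];C=wcloud(d,K,T)
m=(abs(C[...,2]-5.5)<2.5)
for b in blobs(m,800): print(b[1],wrect(b[0],K,T,.006))
h=cv2.cvtColor(p,cv2.COLOR_RGB2HSV).astype(int);print(h[200,252],C[200,252],h[180,252],C[180,252])
E
```

```text
[   0    0   38   62 1351] [ 328.05 -126.42   68.34   57.67  -88.94]
[   0  105   63  105 2625] [ 305.1  -275.69  100.01   58.49  -86.52]
[ 219  140   67  110 5756] [ 520.06 -378.18   99.52   56.15   74.39]
[ 72   6 199] [ 522.74 -369.38   44.53] [ 70   9 163] [ 524.83 -361.42   14.47]
```

View pics/w12.png

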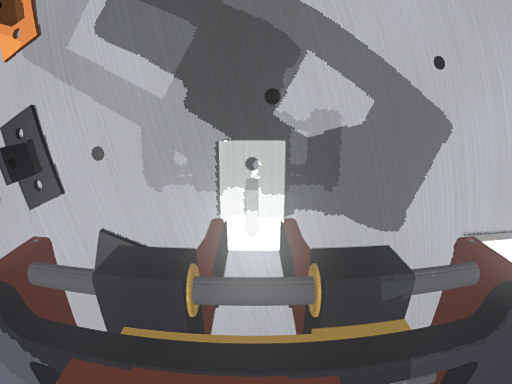

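The steel bracket sits square between the fingers, with its lug at (252,195), and measures (520.1, −378.2) at yaw 74.4°. Now down to grasp it.

Call:
step_arm --commands '[{"tx":-0.01,"ty":-0.06,"tz":0.7,"wx":0,"wy":0,"wz":0},{"tx":0,"ty":0,"tz":0.7,"wx":0,"wy":0,"wz":0},{"tx":0,"ty":0,"tz":0.6,"wx":0,"wy":0,"wz":0},{"tx":0,"ty":0,"tz":0.4,"wx":0,"wy":0,"wz":0},{"tx":0,"ty":0,"tz":0.2,"wx":0,"wy":0,"wz":0},{"tx":0,"ty":0,"tz":0,"wx":0,"wy":0,"wz":0},{"tx":0,"ty":0,"tz":0,"wx":0,"wy":0,"wz":0}]'

```text
time: 42.25
tool_pos: [0.5203, -0.3791, -0.0127]
ee_rot: [3.14, 0.0, 1.297]
wrist_force: [-0.2, 0.1, 0.3]
finger_gap: 0.031
grip_force: 0.0
```

Call:
step_arm --commands '[{"tx":0,"ty":0,"tz":0,"wx":0,"wy":0,"wz":0},{"tx":0,"ty":0,"tz":0,"wx":0,"wy":0,"wz":0},{"tx":0,"ty":0,"tz":0,"wx":0,"wy":0,"wz":0},{"tx":0,"ty":0,"tz":0,"wx":0,"wy":0,"wz":0},{"tx":0,"ty":0,"tz":0,"wx":0,"wy":0,"wz":0}]' --fingers 0 --squeeze 40

```text
time: 42.75
tool_pos: [0.52, -0.3789, -0.013]
ee_rot: [3.141, 0.0, 1.297]
wrist_force: [0.7, 0.3, 5.3]
finger_gap: 0.01
grip_force: 40.0
```

Call:
step_arm --commands '[{"tx":0,"ty":0,"tz":-0.4,"wx":0,"wy":0,"wz":0},{"tx":0,"ty":0,"tz":-0.7,"wx":0,"wy":0,"wz":0},{"tx":0,"ty":0,"tz":-1,"wx":0,"wy":0,"wz":0},{"tx":0,"ty":0,"tz":-1,"wx":0,"wy":0,"wz":0},{"tx":0,"ty":0,"tz":-0.9,"wx":0,"wy":0,"wz":0},{"tx":0,"ty":0,"tz":0,"wx":0,"wy":0,"wz":-0.95},{"tx":0,"ty":0,"tz":0,"wx":0,"wy":0,"wz":-0.95},{"tx":0,"ty":0,"tz":0,"wx":0,"wy":0,"wz":-0.95},{"tx":0,"ty":0,"tz":0,"wx":0,"wy":0,"wz":-0.95},{"tx":0,"ty":0,"tz":0,"wx":0,"wy":0,"wz":-0.95},{"tx":0,"ty":0,"tz":0,"wx":0,"wy":0,"wz":-0.95},{"tx":0,"ty":0,"tz":0,"wx":0,"wy":0,"wz":-0.95}]'

```text
time: 43.95
tool_pos: [0.519, -0.3781, 0.1064]
ee_rot: [-3.141, -0.002, 2.231]
wrist_force: [-0.3, 0.4, -3.6]
finger_gap: 0.0101
grip_force: 40.0
```

Call:
step_arm --commands '[{"tx":0,"ty":0,"tz":0,"wx":0,"wy":0,"wz":-0.95},{"tx":0,"ty":0,"tz":0,"wx":0,"wy":0,"wz":-0.95},{"tx":0,"ty":0,"tz":0,"wx":0,"wy":0,"wz":-0.95},{"tx":0,"ty":0,"tz":0,"wx":0,"wy":0,"wz":-0.95},{"tx":0,"ty":0,"tz":0,"wx":0,"wy":0,"wz":-0.95},{"tx":0,"ty":0,"tz":0,"wx":0,"wy":0,"wz":-0.87},{"tx":0,"ty":0,"tz":0,"wx":0,"wy":0,"wz":0},{"tx":0,"ty":0,"tz":0,"wx":0,"wy":0,"wz":0}]'

```text
time: 44.75
tool_pos: [0.5193, -0.3783, 0.1065]
ee_rot: [3.141, -0.001, 3.007]
wrist_force: [-1.0, -0.7, -3.6]
finger_gap: 0.0098
grip_force: 40.0
```

```bash
python3 - <<'E'
from h import *
np.set_printoptions(precision=3,suppress=True)
held('w13',-13.3)
go(541.05,109.3,107,172.5)
E
```

```text
plate z 124.7160501716298 expect 125.77970069774622 end x 50.01895745554758 sides y -26.535762805539903 28.477892765294033 -> bracket offset tool x 0.0 y 1.0
 side slope deg -0.3080919896419305
 hole 280 [ 30.334   1.277 -19.278]
t=44.8 p [ 519.4 -378.4  106.5] yaw 172.30 j1,j6 [-0.74 -2.17] gap 9.9 grip 40.0 F [ 0.5  0.2 -4.5]
  turn units [ 0.003 -0.004 -0.024]  then shift units (tool after turn) [ 1.406 16.212 -0.017]
```

Call:
step_arm --commands '[{"tx":0.08,"ty":0.7,"tz":0,"wx":0,"wy":0,"wz":-0.02},{"tx":0.08,"ty":0.95,"tz":0,"wx":0,"wy":0,"wz":0},{"tx":0.08,"ty":0.95,"tz":0,"wx":0,"wy":0,"wz":0},{"tx":0.08,"ty":0.95,"tz":0,"wx":0,"wy":0,"wz":0},{"tx":0.08,"ty":0.95,"tz":0,"wx":0,"wy":0,"wz":0},{"tx":0.08,"ty":0.95,"tz":0,"wx":0,"wy":0,"wz":0},{"tx":0.08,"ty":0.95,"tz":0,"wx":0,"wy":0,"wz":0},{"tx":0.08,"ty":0.95,"tz":0,"wx":0,"wy":0,"wz":0},{"tx":0.08,"ty":0.95,"tz":0,"wx":0,"wy":0,"wz":0},{"tx":0.08,"ty":0.95,"tz":0,"wx":0,"wy":0,"wz":0},{"tx":0.08,"ty":0.95,"tz":0,"wx":0,"wy":0,"wz":0},{"tx":0.08,"ty":0.95,"tz":0,"wx":0,"wy":0,"wz":0}]'

```text
time: 46.0
tool_pos: [0.5333, -0.0412, 0.1067]
ee_rot: [3.141, -0.0, 3.011]
wrist_force: [0.6, -0.2, -3.8]
finger_gap: 0.01
grip_force: 40.0
```

Call:
step_arm --commands '[{"tx":0.08,"ty":0.95,"tz":0,"wx":0,"wy":0,"wz":0},{"tx":0.08,"ty":0.95,"tz":0,"wx":0,"wy":0,"wz":0},{"tx":0.08,"ty":0.95,"tz":0,"wx":0,"wy":0,"wz":0},{"tx":0.08,"ty":0.95,"tz":0,"wx":0,"wy":0,"wz":0},{"tx":0.08,"ty":0.7,"tz":0,"wx":0,"wy":0,"wz":0},{"tx":0.04,"ty":0.53,"tz":0,"wx":0,"wy":0,"wz":0},{"tx":0,"ty":0,"tz":0.6,"wx":0,"wy":0,"wz":0},{"tx":0,"ty":0,"tz":0.6,"wx":0,"wy":0,"wz":0},{"tx":0,"ty":0,"tz":0.6,"wx":0,"wy":0,"wz":0},{"tx":0,"ty":0,"tz":0.3,"wx":0,"wy":0,"wz":0},{"tx":0,"ty":0,"tz":0,"wx":0,"wy":0,"wz":0},{"tx":0,"ty":0,"tz":0,"wx":0,"wy":0,"wz":0}]'

```text
time: 47.2
tool_pos: [0.5405, 0.1081, 0.044]
ee_rot: [3.141, 0.0, 3.013]
wrist_force: [-0.5, -0.2, -3.3]
finger_gap: 0.0099
grip_force: 40.0
```

Call:
step_arm --commands '[{"tx":0,"ty":0,"tz":0,"wx":0,"wy":0,"wz":0},{"tx":0,"ty":0,"tz":0,"wx":0,"wy":0,"wz":0}]'

```text
time: 47.4
tool_pos: [0.5411, 0.1081, 0.0444]
ee_rot: [3.141, 0.002, 3.013]
wrist_force: [0.5, 0.1, -3.7]
finger_gap: 0.0099
grip_force: 40.0
```

```bash
python3 - <<'E'
from h import *
np.set_printoptions(precision=3,suppress=True)
go(541.1,108.2,23,172.5)
E
```

```text
t=47.4 p [541.1 108.1  44.4] yaw 172.62 j1,j6 [ 0.07 -1.37] gap 9.9 grip 40.0 F [ 0.5  0.1 -3.7]
  turn units [0.003 0.011 0.015]  then shift units (tool after turn) [-0.     0.002  0.715]
```

Call:
step_arm --commands '[{"tx":0,"ty":0,"tz":0.2,"wx":0,"wy":0,"wz":0.01},{"tx":0,"ty":0,"tz":0.25,"wx":0,"wy":0,"wz":0},{"tx":0,"ty":0,"tz":0.25,"wx":0,"wy":0,"wz":0},{"tx":0,"ty":0,"tz":0,"wx":0,"wy":0,"wz":0},{"tx":0,"ty":0,"tz":0,"wx":0,"wy":0,"wz":0}]'

```text
time: 47.9
tool_pos: [0.5399, 0.1081, 0.022]
ee_rot: [-3.141, -0.001, 3.011]
wrist_force: [-0.0, -0.2, -2.7]
finger_gap: 0.0098
grip_force: 40.0
```

```bash
python3 - <<'E'
from h import *
np.set_printoptions(precision=3,suppress=True)
go(541.1,108.2,7.5,172.5)
E
```

```text
t=47.9 p [539.9 108.1  22. ] yaw 172.54 j1,j6 [ 0.07 -1.37] gap 9.8 grip 40.0 F [-0.  -0.2 -2.7]
  turn units [-0.001 -0.009  0.005]  then shift units (tool after turn) [-0.039  0.01   0.485]
```

Call:
step_arm --commands '[{"tx":-0.03,"ty":0,"tz":0.15,"wx":0,"wy":0,"wz":0},{"tx":0,"ty":0,"tz":0.15,"wx":0,"wy":0,"wz":0},{"tx":0,"ty":0,"tz":0.1,"wx":0,"wy":0,"wz":0},{"tx":0,"ty":0,"tz":0.08,"wx":0,"wy":0,"wz":0},{"tx":0,"ty":0,"tz":0,"wx":0,"wy":0,"wz":0},{"tx":0,"ty":0,"tz":0,"wx":0,"wy":0,"wz":0}]'

```text
time: 48.5
tool_pos: [0.5413, 0.108, 0.0082]
ee_rot: [3.141, -0.0, 3.012]
wrist_force: [-0.2, 0.4, -4.1]
finger_gap: 0.01
grip_force: 40.0
```

Call:
step_arm --commands '[{"tx":0,"ty":0,"tz":0,"wx":0,"wy":0,"wz":0},{"tx":0,"ty":0,"tz":0,"wx":0,"wy":0,"wz":0},{"tx":0,"ty":0,"tz":0,"wx":0,"wy":0,"wz":0},{"tx":0,"ty":0,"tz":0,"wx":0,"wy":0,"wz":0},{"tx":0,"ty":0,"tz":-0.4,"wx":0,"wy":0,"wz":0},{"tx":0,"ty":0,"tz":-0.7,"wx":0,"wy":0,"wz":0},{"tx":0,"ty":0,"tz":-1,"wx":0,"wy":0,"wz":0},{"tx":0,"ty":0,"tz":-1,"wx":0,"wy":0,"wz":0},{"tx":0,"ty":0,"tz":-1,"wx":0,"wy":0,"wz":0},{"tx":0,"ty":0,"tz":0,"wx":0,"wy":0,"wz":0},{"tx":0,"ty":0,"tz":0,"wx":0,"wy":0,"wz":0}]' --fingers 0.35

```text
time: 49.6
tool_pos: [0.5418, 0.1081, 0.1324]
ee_rot: [3.141, 0.002, 3.012]
wrist_force: [-0.9, -0.1, -0.4]
finger_gap: 0.0311
grip_force: 0.0
```

```bash
python3 - <<'E'
from h import *
np.set_printoptions(precision=2,suppress=True)
p,d,K,T=wsnap('w14');C=wcloud(d,K,T);seated(C,541.1,108.6)
f=np.load('/tmp/w3.npz');C=wcloud(f['d'],f['K'],f['T'])
m=(C[...,2]>80)&(C[...,2]<100)&(np.hypot(C[...,0]-675.5,C[...,1]-14.5)<55)
m=max(blobs(m),key=lambda b:b[1][4])[0]
print('bar in w3',wrect(m,f['K'],f['T'],.09))
Y=m&masks(f['p'])['yellow'];print('yellow',fish(f['K'],f['T'],np.argwhere(Y)[:,::-1].mean(0),.09))
go(675.5,14.5,130,243.5)
E
```

```text
(42, 0) 52 25.08037435392579
(42, 20) 52 25.127647384972
(42, -20) 51 25.418903472634202
(48, 0) 53 24.742212674872476
(-42, 0) 41 25.195423443070688
(-42, 20) 40 25.24018797587857
(-42, -20) 40 25.2050716080367
bar in w3 [673.46  16.11  76.29  16.69  64.86]
yellow [[664.55  -7.12  90.  ]]
t=49.6 p [540.9 108.  131.3] yaw 172.55 j1,j6 [ 0.07 -1.37] gap 30.9 grip 0.0 F [-0.5  0.3 -0.4]
  turn units [ 0.    0.   -8.87]  then shift units (tool after turn) [ 0.79 -5.41  0.04]
```

Call:
step_arm --commands '[{"tx":0,"ty":0,"tz":0,"wx":0,"wy":0,"wz":-0.9},{"tx":0,"ty":0,"tz":0,"wx":0,"wy":0,"wz":-0.9},{"tx":0,"ty":0,"tz":0,"wx":0,"wy":0,"wz":-0.9},{"tx":0,"ty":0,"tz":0,"wx":0,"wy":0,"wz":-0.9},{"tx":0,"ty":0,"tz":0,"wx":0,"wy":0,"wz":-0.9},{"tx":0,"ty":0,"tz":0,"wx":0,"wy":0,"wz":-0.9},{"tx":0,"ty":0,"tz":0,"wx":0,"wy":0,"wz":-0.9},{"tx":0,"ty":0,"tz":0,"wx":0,"wy":0,"wz":-0.9},{"tx":0,"ty":0,"tz":0,"wx":0,"wy":0,"wz":-0.9},{"tx":0,"ty":0,"tz":0,"wx":0,"wy":0,"wz":-0.9},{"tx":0.1,"ty":-0.6,"tz":0,"wx":0,"wy":0,"wz":0},{"tx":0.15,"ty":-0.8,"tz":0,"wx":0,"wy":0,"wz":0}]' --fingers 0.45

```text
time: 50.85
tool_pos: [0.5755, 0.0829, 0.1301]
ee_rot: [3.139, -0.001, -2.017]
wrist_force: [0.2, -0.5, 0.2]
finger_gap: 0.0395
grip_force: 0.0
```

Call:
step_arm --commands '[{"tx":0.15,"ty":-0.9,"tz":0,"wx":0,"wy":0,"wz":0},{"tx":0.15,"ty":-0.9,"tz":0,"wx":0,"wy":0,"wz":0},{"tx":0.15,"ty":-0.9,"tz":0,"wx":0,"wy":0,"wz":0},{"tx":0.15,"ty":-0.8,"tz":0,"wx":0,"wy":0,"wz":0},{"tx":0.05,"ty":-0.49,"tz":0,"wx":0,"wy":0,"wz":0},{"tx":0,"ty":0,"tz":0.5,"wx":0,"wy":0,"wz":0},{"tx":0,"ty":0,"tz":0.5,"wx":0,"wy":0,"wz":0},{"tx":0,"ty":0,"tz":0,"wx":0,"wy":0,"wz":0},{"tx":0,"ty":0,"tz":0,"wx":0,"wy":0,"wz":0},{"tx":0,"ty":0,"tz":0,"wx":0,"wy":0,"wz":0}]'

```text
time: 51.85
tool_pos: [0.6753, 0.0146, 0.1013]
ee_rot: [3.141, 0.0, -2.015]
wrist_force: [0.0, 0.4, 0.1]
finger_gap: 0.0393
grip_force: 0.0
```

```bash
python3 - <<'E'
from h import *
np.set_printoptions(precision=3,suppress=True)
p,d,K,T=wsnap('w15');C=wcloud(d,K,T)
m=(C[...,2]>80)&(C[...,2]<94)&(np.hypot(C[...,0]-675.5,C[...,1]-14.5)<55)
m=max(blobs(m),key=lambda b:b[1][4])[0]
print('bar',wrect(m,K,T,.09))
go(675.5,14.5,37,244.7)
E
```

```text
bar [673.873  14.388  76.023  14.064  64.614]
t=51.9 p [675.6  14.5 101.7] yaw -115.43 j1,j6 [-0.08 -2.78] gap 39.5 grip 0.0 F [ 0.2 -0.4  0.5]
  turn units [-0.004  0.002 -0.016]  then shift units (tool after turn) [0.003 0.004 2.156]
```

Call:
step_arm --commands '[{"tx":0.01,"ty":0.02,"tz":0.6,"wx":0,"wy":0,"wz":-0.02},{"tx":0,"ty":0,"tz":0.6,"wx":0,"wy":0,"wz":0},{"tx":0,"ty":0,"tz":0.5,"wx":0,"wy":0,"wz":0},{"tx":0,"ty":0,"tz":0.3,"wx":0,"wy":0,"wz":0},{"tx":0,"ty":0,"tz":0.15,"wx":0,"wy":0,"wz":0},{"tx":0,"ty":0,"tz":0,"wx":0,"wy":0,"wz":0},{"tx":0,"ty":0,"tz":0,"wx":0,"wy":0,"wz":0}]'

```text
time: 52.6
tool_pos: [0.6755, 0.0141, 0.0372]
ee_rot: [-3.141, 0.0, -2.012]
wrist_force: [1.0, 0.3, -0.1]
finger_gap: 0.0396
grip_force: 0.0
```

Call:
step_arm --commands '[{"tx":0,"ty":0,"tz":0,"wx":0,"wy":0,"wz":0},{"tx":0,"ty":0,"tz":0,"wx":0,"wy":0,"wz":0},{"tx":0,"ty":0,"tz":0,"wx":0,"wy":0,"wz":0},{"tx":0,"ty":0,"tz":0,"wx":0,"wy":0,"wz":0},{"tx":0,"ty":0,"tz":0,"wx":0,"wy":0,"wz":0}]' --fingers 0 --squeeze 50

```text
time: 53.1
tool_pos: [0.6748, 0.0143, 0.037]
ee_rot: [3.141, 0.0, -2.013]
wrist_force: [-2.4, 1.5, 3.1]
finger_gap: 0.0135
grip_force: 50.0
```

Call:
step_arm --commands '[{"tx":0,"ty":0,"tz":0,"wx":0,"wy":0,"wz":0.5},{"tx":0,"ty":0,"tz":0,"wx":0,"wy":0,"wz":0.9},{"tx":0,"ty":0,"tz":0,"wx":0,"wy":0,"wz":0.9},{"tx":0,"ty":0,"tz":0,"wx":0,"wy":0,"wz":0.9},{"tx":0,"ty":0,"tz":0,"wx":0,"wy":0,"wz":0.9},{"tx":0,"ty":0,"tz":0,"wx":0,"wy":0,"wz":0.9},{"tx":0,"ty":0,"tz":0,"wx":0,"wy":0,"wz":0.9},{"tx":0,"ty":0,"tz":0,"wx":0,"wy":0,"wz":0.9},{"tx":0,"ty":0,"tz":0,"wx":0,"wy":0,"wz":0.9},{"tx":0,"ty":0,"tz":0,"wx":0,"wy":0,"wz":0.9},{"tx":0,"ty":0,"tz":0,"wx":0,"wy":0,"wz":0.9},{"tx":0,"ty":0,"tz":0,"wx":0,"wy":0,"wz":0.9}]'

```text
time: 54.3
tool_pos: [0.6745, 0.0148, 0.037]
ee_rot: [3.141, -0.001, 2.814]
wrist_force: [-2.0, 3.6, 3.9]
finger_gap: 0.0139
grip_force: 50.0
```

Call:
step_arm --commands '[{"tx":0,"ty":0,"tz":0,"wx":0,"wy":0,"wz":0.9},{"tx":0,"ty":0,"tz":0,"wx":0,"wy":0,"wz":0.9},{"tx":0,"ty":0,"tz":0,"wx":0,"wy":0,"wz":0.9},{"tx":0,"ty":0,"tz":0,"wx":0,"wy":0,"wz":0.9},{"tx":0,"ty":0,"tz":0,"wx":0,"wy":0,"wz":0.9},{"tx":0,"ty":0,"tz":0,"wx":0,"wy":0,"wz":0.9},{"tx":0,"ty":0,"tz":0,"wx":0,"wy":0,"wz":0.9},{"tx":0,"ty":0,"tz":0,"wx":0,"wy":0,"wz":0.9},{"tx":0,"ty":0,"tz":0,"wx":0,"wy":0,"wz":0.9},{"tx":0,"ty":0,"tz":0,"wx":0,"wy":0,"wz":0.9},{"tx":0,"ty":0,"tz":0,"wx":0,"wy":0,"wz":0.9},{"tx":0,"ty":0,"tz":0,"wx":0,"wy":0,"wz":0.9}]'

```text
time: 55.5
tool_pos: [0.6751, 0.0151, 0.037]
ee_rot: [3.141, -0.001, 1.306]
wrist_force: [-0.6, 3.9, 2.7]
finger_gap: 0.014
grip_force: 50.0
```

```bash
python3 - <<'E'
from h import *
np.set_printoptions(precision=3,suppress=True)
go(674.8,14.3,37,-7.5);print(robot.get_state()['moment'])
E
```

```text
t=55.5 p [675.1  15.1  37. ] yaw 74.84 j1,j6 [-0.08  0.18] gap 14.0 grip 50.0 F [-0.6  3.9  2.7]
  turn units [-0.005 -0.008 10.293]  then shift units (tool after turn) [-0.008  0.027  0.   ]
[0.361 0.071 0.171]
```

Call:
step_arm --commands '[{"tx":0,"ty":0,"tz":0,"wx":0,"wy":0,"wz":0.9},{"tx":0,"ty":0,"tz":0,"wx":0,"wy":0,"wz":0.9},{"tx":0,"ty":0,"tz":0,"wx":0,"wy":0,"wz":0.9},{"tx":0,"ty":0,"tz":0,"wx":0,"wy":0,"wz":0.9},{"tx":0,"ty":0,"tz":0,"wx":0,"wy":0,"wz":0.9},{"tx":0,"ty":0,"tz":0,"wx":0,"wy":0,"wz":0.9},{"tx":0,"ty":0,"tz":0,"wx":0,"wy":0,"wz":0.9},{"tx":0,"ty":0,"tz":0,"wx":0,"wy":0,"wz":0.9},{"tx":0,"ty":0,"tz":0,"wx":0,"wy":0,"wz":0.9},{"tx":0,"ty":0,"tz":0,"wx":0,"wy":0,"wz":0.9},{"tx":0,"ty":0,"tz":0,"wx":0,"wy":0,"wz":0.8},{"tx":0,"ty":0,"tz":0,"wx":0,"wy":0,"wz":0.49}]'

```text
time: 56.7
tool_pos: [0.6754, 0.0146, 0.037]
ee_rot: [-3.141, -0.001, -0.129]
wrist_force: [0.3, 1.4, 2.0]
finger_gap: 0.0135
grip_force: 50.0
```

Call:
step_arm --commands '[{"tx":0,"ty":0,"tz":0,"wx":0,"wy":0,"wz":0},{"tx":0,"ty":0,"tz":0,"wx":0,"wy":0,"wz":0},{"tx":0,"ty":0,"tz":0,"wx":0,"wy":0,"wz":0}]'

```text
time: 57.0
tool_pos: [0.6754, 0.0145, 0.037]
ee_rot: [-3.141, -0.001, -0.125]
wrist_force: [-0.3, 3.2, 3.4]
finger_gap: 0.0136
grip_force: 50.0
```

```bash
python3 - <<'E'
from h import *
np.set_printoptions(precision=3,suppress=True)
go(674.8,14.3,37,-7.5);print(robot.get_state()['moment'])
E
```

```text
t=57.0 p [675.4  14.5  37. ] yaw -7.14 j1,j6 [-0.08  1.61] gap 13.6 grip 50.0 F [-0.3  3.2  3.4]
  turn units [-0.005 -0.005  0.045]  then shift units (tool after turn) [-0.019  0.01  -0.   ]
[ 0.469  0.03  -0.087]
```

Within half a degree of the mark. Release, rise and check.

Call:
step_arm --commands '[{"tx":0,"ty":0,"tz":0,"wx":0,"wy":0,"wz":0.04},{"tx":0,"ty":0,"tz":0,"wx":0,"wy":0,"wz":0}]'

```text
time: 57.2
tool_pos: [0.6754, 0.0145, 0.037]
ee_rot: [-3.141, -0.001, -0.131]
wrist_force: [-0.1, 4.7, 4.4]
finger_gap: 0.0136
grip_force: 50.0
```

Call:
step_arm --commands '[{"tx":0,"ty":0,"tz":0,"wx":0,"wy":0,"wz":0},{"tx":0,"ty":0,"tz":0,"wx":0,"wy":0,"wz":0},{"tx":0,"ty":0,"tz":0,"wx":0,"wy":0,"wz":0},{"tx":0,"ty":0,"tz":0,"wx":0,"wy":0,"wz":0},{"tx":0,"ty":0,"tz":-0.4,"wx":0,"wy":0,"wz":0},{"tx":0,"ty":0,"tz":-0.7,"wx":0,"wy":0,"wz":0},{"tx":0,"ty":0,"tz":-1,"wx":0,"wy":0,"wz":0},{"tx":0,"ty":0,"tz":-1,"wx":0,"wy":0,"wz":0},{"tx":0,"ty":0,"tz":-1,"wx":0,"wy":0,"wz":0},{"tx":0,"ty":0,"tz":-1,"wx":0,"wy":0,"wz":0},{"tx":0,"ty":0,"tz":0,"wx":0,"wy":0,"wz":0}]' --fingers 0.45

```text
time: 58.3
tool_pos: [0.6784, 0.0137, 0.1958]
ee_rot: [-3.141, -0.01, -0.131]
wrist_force: [0.9, -0.4, 0.1]
finger_gap: 0.0396
grip_force: 0.0
```

Call:
step_arm --commands '[{"tx":0,"ty":1,"tz":0,"wx":0,"wy":0,"wz":0},{"tx":0,"ty":1,"tz":0,"wx":0,"wy":0,"wz":0},{"tx":0,"ty":1,"tz":0,"wx":0,"wy":0,"wz":0},{"tx":0,"ty":1,"tz":0,"wx":0,"wy":0,"wz":0},{"tx":0,"ty":1,"tz":0,"wx":0,"wy":0,"wz":0},{"tx":0,"ty":1,"tz":0,"wx":0,"wy":0,"wz":0},{"tx":0,"ty":1,"tz":0,"wx":0,"wy":0,"wz":0},{"tx":0,"ty":1,"tz":0,"wx":0,"wy":0,"wz":0},{"tx":0,"ty":1,"tz":0,"wx":0,"wy":0,"wz":0},{"tx":0,"ty":1,"tz":0,"wx":0,"wy":0,"wz":0},{"tx":0,"ty":0,"tz":0,"wx":0,"wy":0,"wz":0},{"tx":0,"ty":0,"tz":0,"wx":0,"wy":0,"wz":0}]'

```text
time: 59.5
tool_pos: [0.635, -0.2835, 0.1889]
ee_rot: [-3.141, 0.001, -0.133]
wrist_force: [0.3, -0.2, 0.1]
finger_gap: 0.0398
grip_force: 0.0
```

```bash
python3 - <<'E'
from h import *
np.set_printoptions(precision=2,suppress=True)
p,d=snap('top','t9');C=cloud('top',d)*1e3
m=(C[...,2]>80)&(C[...,2]<100)&(np.hypot(C[...,0]-674,C[...,1]-14.5)<55)&(d>0)
if m.sum()>50: m=max(blobs(m),key=lambda b:b[1][4])[0]; print('bar',m.sum(),rect('top',m,.09))
for b in blobs(masks(p)['yellow'],400):
    if b[1][2]>60:
        r=rect('top',b[0],.04);print('keeper',r,'edge from seats', (np.array(r[:2])-[531.4,34.3])@[.9914,-.1305]-15)
for b in blobs(masks(p)['green'],100):
    if b[2][1]<260:print('gr',np.median(C[b[0]],0))
for s in ((521.5,-39.7),(531.4,34.3),(541.1,108.6)):
    print(s);seated(C,*s)
cv2.imwrite('pics/fin.png',cv2.resize(cv2.cvtColor(p[100:270,60:430],cv2.COLOR_RGB2BGR),None,fx=2,fy=2))
E
```

```text
bar 158 [672.83  15.34  78.71  14.75  -7.96]
keeper [587.12  27.23 229.08  31.62  82.64] edge from seats 41.16516588043215
gr [480.43 309.02   9.97]
(521.5, -39.7)
(42, 0) 7 24.567142892716664
(42, 20) 7 26.678120153967754
(42, -20) 7 26.970924635397743
(48, 0) 7 23.977785907436044
(-42, 0) 10 40.051172778400925
(-42, 20) 9 38.63573641665952
(-42, -20) 8 39.28344839636916
(531.4, 34.3)
(42, 0) 5 25.777345655093377
(42, 20) 6 25.99209479244491
(42, -20) 6 25.472401865348882
(48, 0) 8 24.875031757902896
(-42, 0) 9 40.04970628192006
(-42, 20) 10 36.589941725192254
(-42, -20) 8 38.94859329734651
(541.1, 108.6)
(42, 0) 7 25.715398471401695
(42, 20) 5 26.32216445165969
(42, -20) 7 24.491821153638792
(48, 0) 6 26.10793947637069
(-42, 0) 7 39.38192035508437
(-42, 20) 9 38.46196851691774
(-42, -20) 7 39.69099745028115
```

View pics/fin.png

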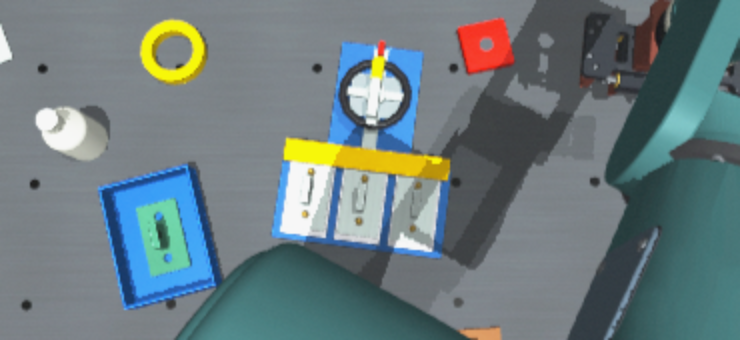

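The three steel brackets hang flat at (308,190), (361,195) and (415,200). The keeper covers them with its edge 41 mm beyond the seats' middle line, the wheel's yellow end is at the red mark (378,60), and the painted bracket lies flat in the bin.

```bash
python3 -c "
from plant import robot
print(robot.hand_in())"
```

```text
the job is handed in; nothing more can be done
None
```

I handed the job in at about 60 s: the painted bracket lies flat in the blue bin, all three bare steel brackets hang flat on their own pin pairs, the handwheel's yellow end is at the red mark, and the keeper covers the brackets (edge measured at 41 mm).

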